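# Load the nut mill and hold its key switch on

### The arm

A 6-joint arm with a two-finger parallel gripper is mounted at the origin on the work surface. World frame = base frame: x ahead of the robot, y to its left, z up, the work surface at z = 0. Lengths are in m, angles in rad, forces in N, time in s.
With the tool pointing down it reaches from about 0.325 to 0.775 m from the base axis. Payload 5.5 kg.
Tool frame: the origin (TCP) lies midway between the tips of the shut fingers; the grasp point (between the pads) lies 19 mm behind it; z points along the fingers, y is the direction in which the jaws open and shut (so a half turn about z gives the same grasp; the last joint's range is limited). The gripper opens to 85 mm and grips with 20 to 120 N. Pads are 22 mm wide; open, the fingers measure 114 mm over their backs; the gripper's body (76 mm by 85 mm) begins 54 mm behind the grasp point. The pads swing forward as they close: fully open they stand 13 mm farther back than shut.
Start: joints at [1.153, 0.091, 1.231, -0, 1.82, -0.057], TCP at [0.212, 0.561, 0.231] pointing down, gripper open.
Joint ranges: [-2.87, 2.87], [-0.86, 2.18], [0.17, 2.46], [-1.51, 4.65], [0.06, 2.69], [-2.65, 2.65]. Speed limits (rad/s): [2.57, 2.57, 3.01, 3.14, 3.14, 3.14].

### API

Orientations are given as a rotation vector (axis times angle).
In Python, from workcell import status, optics, ticket gives the robot as it stands.
- The arm moves only by the tool arm_command, never from a script. Its argument "steps" is a list of rows, each an object with "offset": the shift along the tool's x, y, z in cm, a list of three; "angular": the turn, a rotation vector about the tool's x, y, z in degrees, a list of three; "fingers": the finger opening in cm, from 0 to 8.54. A call has 1 to 20 rows; each row is the pose to reach, as a shift and turn from the pose measured when the call began, along the tool's axes at that moment; what a row does not reach only later rows make up. A row lasts 1/12 s, in which the tool goes at most 41.7 mm and 7.16 degrees, less where a joint would pass 70% of its speed; a pose out of reach is approached as far as the arm can. A call with a gripper value outside its range is refused whole. The fingers move at their own pace and stop on an object; the grip force is fixed at half the most. Time passes only in rows, so rows that repeat a pose let the fingers close. It gives the time, the measured TCP pose, the force and the opening at its end, in the units of the state.
- status.sense(): the state, without advancing time (a new reading comes with each control period).
- optics.read_camera(name): name is "side" or "top" or "wrist"; returns a dict with "img" (400x640x3 uint8, blue, green, red), "vertical_fov" (degrees; the focal length in pixels is half the picture's height over the tangent of half this angle, whatever the lens; pixels are square), "cx", "cy" (the principal point, pixels), "camera_from_world" (4x4, takes a point from world to camera coordinates); the wrist camera has in their place "T_tool_cam" (4x4, takes a point from camera to tool coordinates, whose origin is the TCP and whose axes are the flange's). Camera axes: x right, y up, looking along -z (the intrinsics and any distortion apply to the point x, -y, -z); pixel columns grow to the right and rows downward; lengths in m; the calibration is good to about 2 mm. The wrist camera is an equidistant fisheye: a pixel r from the principal point sees the ray r / f radians off the axis. A picture is of the moment at which its call begins: read the wrist's pose just before it. There is no depth.
- ticket.job_done(): hands the job in, once; it reports no verdict.
The state is a dict: "time_s": time; "joints": joint angles; "qvel": joint speeds; "tau": joint torques, N m; "tool_pos": TCP position; "ee_rot": TCP orientation; "ft_force": force on the tool from outside, world axes, zero at the start; "moment": the same for the moment, N m; "finger_gap": opening from 0.0 (shut) to 1.0 (fully open).
Only numpy, scipy, OpenCV 4.12 (cv2) and the standard library are available. Lean on these libraries where they do the work, as an engineer would, in place of code of your own. Each camera call takes 0.05 s, during which the arm holds its last target.

### The job

Tip the walnuts out of the dish into the mill's steel bowl without the gripper touching a nut, and set the empty dish back down flat on the counter. Then take the key from its wooden rest, work it fully home past the sticky pins of the mill's key cylinder, turn it clockwise (seen from above) a quarter turn to the stop, and keep hold of it there against its return spring: finish still holding the key turned, not letting go. Leave the other things on the counter where they are.

Things in the scene. Friction and masses are not known exactly. Their poses are not given: they have to be found in the camera images.
- dish_tab (a point): Grip point of the dish: an upright tab at its +x end, 10 mm thick (x), 50 mm wide (y), its top 80 mm above the dish's underside. This point is mid-tab, 63 mm above the underside. Grip it here from above, closing along x, fingertips no lower than 40 mm above the underside (nuts may roll beneath). Dish axes: x points to the tab, z up.
- dish: Loose turquoise plastic dish, 190 mm long (x), 110 mm wide (y), about 140 g, flat on the counter (z = 0) to the robot's left; walls 36 mm high on three sides. Floor 4 mm thick; at the -x end it rises in a ramp at 0.33 rad to a lip instead of a wall: nuts stay in when level, roll out when that end is tipped down beyond 0.4 rad, all by 0.7 rad. Origin: 86 mm to -x of the tab, on the underside.
- dish_lip (a point): Centre of the dish's pouring lip: 184 mm from dish_tab along the dish's -x, 15 mm above its underside. Open over 102 mm of width.
- nut0_center (a point): Centre of one of three walnuts, balls of 30 mm diameter, 14 g, lying loose in the dish.
- nut1_center (a point): Centre of the second walnut.
- nut2_center (a point): Centre of the third walnut.
- nut0: First walnut; origin on its surface (turns as it rolls).
- nut1: Second walnut, likewise.
- nut2: Third walnut, likewise.
- bowl_mouth (a point): Centre of the rim plane (103 mm above the counter) of the stainless bowl fixed on the mill; 142 mm inside diameter there. The mill is a white housing fixed to the counter, 170 mm (x) by 280 mm (y), deck 45 mm high; its axes are this point's, z up. The bowl lies 58 mm to +y of the mill's middle, the key cylinder 88 mm to -y.
- bowl_floor (a point): Centre of the bowl's inner floor, 54 mm below bowl_mouth; about 76 mm across here.
- lock_mouth (a point): Centre of the keyhole in the top of the key cylinder's square brass plug (26 mm), 75 mm above the counter, inside a round steel collar 54 mm across, 1 mm lower. z up, x along the slot; turns with the plug. Slot 14 mm (x) by 6 mm (y), 34 mm deep. Two sticky spring pins stand into it from its narrow ends, 10 and 17 mm down; pushing past takes 5 to 10 N (small turns to and fro help).
- lock (a joint): Turn of the plug in rad: 0 at rest, grows clockwise seen from above, stop at 1.571. A spring drives it back to 0: about 0.03 N m to start, 0.13 N m at the stop. The key has about 0.2 rad of play in the slot, so the plug lags behind the key.
- key_tip (a point): Lower tip of the steel key, 81 mm long, 80 g, standing upright, bow up, axes x along blade width, z up. Blade 30 mm long, 12 mm wide (x), 4.5 mm thick (y), its last 10 mm tapered to 5 by 2 mm. Above it a shoulder 22 by 12 by 4 mm, which lands on the plug's top when fully home (tip 30 mm below lock_mouth). Fits either way round, key x along slot x.
- key_bow (a point): Grip centre of the key's flat bow, 60 mm above the tip on its axis. The bow is 34 mm wide (x), 9 mm thick (y), 33 to 81 mm above the tip: grip here from above, closing along y.
- key: The key; origin at key_tip.
- rest: Wooden key rest, fixed, 70 (x) by 50 (y) by 45 mm high, to the robot's right; origin at the centre of its underside. The key stands in a slot at its middle, 30 mm of blade inside, shoulder on the top face.
- canister: Bystander: lidded glass canister, 90 mm across, 141 mm high, far side. Origin under it, as for all bystanders.
- jar: Bystander: glass jar, 68 mm across, 100 mm high, far side.
- mug: Bystander: white mug, 80 mm across, 85 mm high, far right.
- spoon: Bystander: bamboo spoon, 220 mm long, lying beyond the mill.
- fork: Bystander: steel fork, 190 mm long, lying near the robot, right.
- salt: Bystander: stone salt pot, 72 mm across, 45 mm high, far left.

How it is judged:
On the way, in this order (a step that is already met when the one before it is completed fails the run):
1. all three walnuts lie in the mill's bowl (horizontal distance between each of nut0_center, nut1_center, nut2_center and bowl_floor below 0.072 m and z of nut0_center in the frame of bowl_floor between 0 and 0.055 m and z of nut1_center in the frame of bowl_floor between 0 and 0.055 m and z of nut2_center in the frame of bowl_floor between 0 and 0.055 m), for 0.2 s.
2. the dish stands flat on the counter again, let go, the nuts still in the bowl (all of step 1 and angle between dish_tab's own z axis and vertical below 0.1 rad and height (world z) of dish_tab between 0.058 and 0.068 m and contact force between the fingers and dish below 0.2 N and linear speed of dish below 0.05 m/s), for 0.2 s.
3. the key is fully home in the cylinder, not yet turned (horizontal distance between key_tip and lock_mouth below 0.003 m and z of key_tip in the frame of lock_mouth below -0.026 m and angle between key_bow's own z axis and vertical below 0.12 rad and value of joint lock below 0.5 rad), for 0.1 s.
At the end, for the whole second after the job is handed in: Fingers hold the key (over 2 N), home in the cylinder (tip 26 mm down or more, within 3 mm of the axis, upright within 0.12 rad) and turned 1.25 rad or more; nuts in the bowl, centres below the rim; dish flat on the counter (5 mm, 0.1 rad), at rest, let go (all of step 2 and horizontal distance between key_tip and lock_mouth below 0.003 m and z of key_tip in the frame of lock_mouth below -0.026 m and angle between key_bow's own z axis and vertical below 0.12 rad and value of joint lock above 1.25 rad and contact force between the fingers and key above 2 N); the arm keeps its last pose, push and grip.
It fails at once if the gripper touched a walnut (contact force between the fingers and nut0 above 0.5 N or contact force between the fingers and nut1 above 0.5 N or contact force between the fingers and nut2 above 0.5 N).
It fails at once if a bystander was shifted by more than 40 mm (distance of any of canister, jar, mug, spoon, fork, salt from where it was at the start of the episode above 0.04 m).
It also fails if it takes over 72 s, if anything falls off the work surface, if the arm or the gripper's body presses on something with over 40 N, if the wrist force passes 120 N, or if a joint passes its speed limit or range.

## Working session

There is one attempt and no reset: what is moved stays moved. The work goes in short steps, Python scripts to look and compute and a tool call to move; the robot and the scene stay as the last step left them, time stands still between calls to the robot, and variables do not carry over. Pictures are saved under pics/ and viewed, and the job is handed in when it is done.

Besides the shell and the picture viewer there is one more tool, called after "Request:" by a JSON object that holds its "method" and its "body", one argument or row to a line. arm_command: Moves the arm, as the interface text tells. Its arguments: {"type":"object","properties":{"steps":{"type":"array"}},"required":["steps"]}

```bash
mkdir -p pics; ls
python3 - <<'E'
from workcell import status, optics
import cv2
s=status.sense(); print(s)
for n in ("side","top","wrist"):
    c=optics.read_camera(n); cv2.imwrite(f"pics/{n}0.png",c["img"]); print(n,{k:v for k,v in c.items() if k!="img"})
E
```

```text
pics
{'time_s': 0.0, 'joints': array([ 1.15328438e+00,  9.18797857e-02,  1.23191551e+00,  2.19630358e-05,
        1.81978033e+00, -5.66752448e-02]), 'qvel': array([ 0.0001941 ,  0.00162132, -0.00111621,  0.00206191, -0.00193625,
        0.00028677]), 'tau': array([-3.48128269e-04, -4.58711243e+01, -4.18031287e+01, -1.70199373e-04,
        1.11422769e-02, -1.18588855e-05]), 'tool_pos': array([0.21170031, 0.56110907, 0.2301216 ]), 'ee_rot': array([-5.63635115e-01, -3.09012208e+00,  3.01939112e-03]), 'ft_force': array([-0.20463191, -0.35375037,  0.12736932]), 'moment': array([-0.01989358, -0.02851199,  0.01083399]), 'finger_gap': 1.0023635675501257}
side {'vertical_fov': 50.25820294609989, 'cx': 320.4573168909081, 'cy': 209.8300909514378, 'camera_from_world': array([[ 0.87474393, -0.48454651, -0.00614209, -0.46763929],
       [ 0.26951284,  0.47593525,  0.83716693, -0.21860976],
       [-0.40272308, -0.73396207,  0.54691298, -0.80054278],
       [ 0.        ,  0.        ,  0.        ,  1.        ]])}
top {'vertical_fov': 48.714876966396645, 'cx': 314.35991237264517, 'cy': 201.2243112533455, 'camera_from_world': array([[ 0.01737252, -0.99962605,  0.02111787, -0.02745271],
       [ 0.99115107,  0.01999743,  0.13122372, -0.54878143],
       [-0.13159695,  0.01865131,  0.99112783, -1.29940948],
       [ 0.        ,  0.        ,  0.        ,  1.        ]])}
wrist {'vertical_fov': 65.70646984690485, 'cx': 318.83176203622617, 'cy': 203.77439310581636, 'T_tool_cam': array([[ 1.47988320e-04,  9.47815248e-01,  3.18820066e-01,
         8.11097976e-02],
       [ 9.99999959e-01, -2.18598074e-04,  1.85691805e-04,
        -1.05371669e-03],
       [ 2.45694977e-04,  3.18820026e-01, -9.47815241e-01,
        -1.43046533e-01],
       [ 0.00000000e+00,  0.00000000e+00,  0.00000000e+00,
         1.00000000e+00]])}
```

View pics/side0.png

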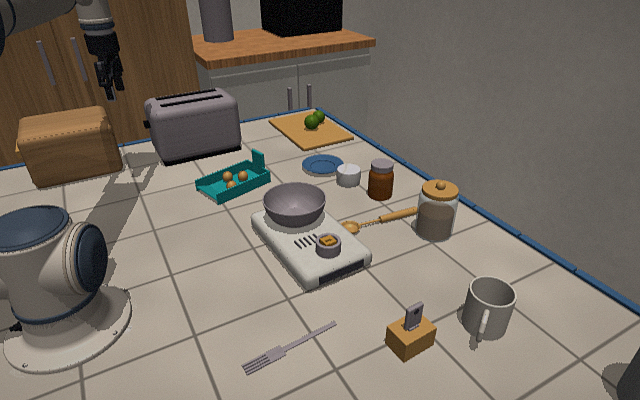

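View pics/top0.png

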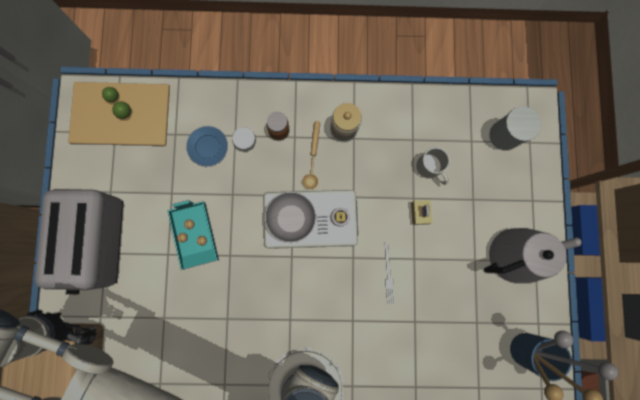

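View pics/wrist0.png

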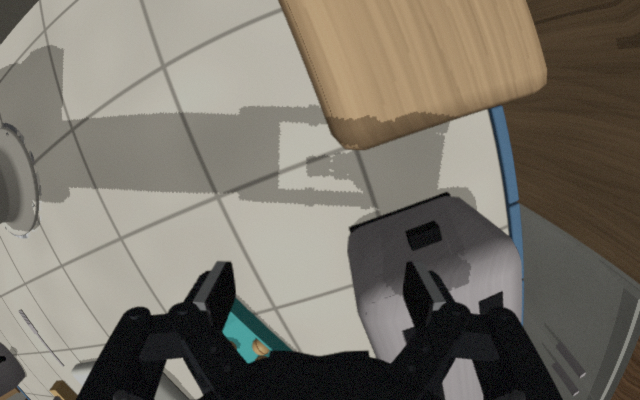

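```bash
cat > h.py <<'E'
import numpy as np, cv2
from scipy.spatial.transform import Rotation as R
from workcell import status, optics
def cam(n):
    s=status.sense(); c=optics.read_camera(n)
    c['f']=200/np.tan(np.radians(c['vertical_fov'])/2); c['n']=n
    if n=='wrist':
        T=np.eye(4);T[:3,:3]=R.from_rotvec(s['ee_rot']).as_matrix();T[:3,3]=s['tool_pos']
        c['wc']=T@c['T_tool_cam']
    else: c['wc']=np.linalg.inv(c['camera_from_world'])
    return c
def ray(c,u,v):
    x=(u-c['cx'])/c['f'];y=(v-c['cy'])/c['f']
    if c['n']=='wrist':
        r=np.hypot(x,y);k=np.sin(r)/r if r>1e-9 else 1
        d=np.array([x*k,-y*k,-np.cos(r)])
    else: d=np.array([x,-y,-1.])
    d=c['wc'][:3,:3]@d
    return c['wc'][:3,3],d/np.linalg.norm(d)
def onz(c,u,v,z):
    o,d=ray(c,u,v); return o+d*(z-o[2])/d[2]
def tri(*rs):
    A=np.zeros((3,3));b=np.zeros(3)
    for o,d in rs:
        P=np.eye(3)-np.outer(d,d);A+=P;b+=P@o
    p=np.linalg.solve(A,b)
    return p,[np.linalg.norm((np.eye(3)-np.outer(d,d))@(p-o)) for o,d in rs]
def proj(c,p):
    q=np.linalg.inv(c['wc'])@np.append(p,1);x,y,z=q[0],-q[1],-q[2]
    if c['n']=='wrist':
        r=np.hypot(x,y);t=np.arctan2(r,z);return np.array([c['cx']+c['f']*t*x/r,c['cy']+c['f']*t*y/r])
    return np.array([c['cx']+c['f']*x/z,c['cy']+c['f']*y/z])
def crop(c,x0,y0,w,h,k,name):
    cv2.imwrite(f'pics/{name}.png',cv2.resize(c['img'][y0:y0+h,x0:x0+w],None,fx=k,fy=k,interpolation=cv2.INTER_CUBIC))
E
python3 - <<'E'
from h import *
s=status.sense();print(R.from_rotvec(s['ee_rot']).as_matrix().round(3))
t=cam('top');crop(t,150,170,240,110,3.3,'t1');
d=cam('side');crop(d,180,130,220,160,3.6,'s1');crop(d,370,290,100,80,6,'s2');crop(t,380,190,80,50,8,'t2')
for n,c in(('top',t),('side',d)):
    print(n,[ (m,onz(c,u,v,z).round(4)) for m,u,v,z in ([('bowl',291,217,.103),('lock',341,216,.075),('rest',423,212,.045)] if n=='top' else [('bowl',295,205,.103),('lock',329,241,.075)])])
E
```

```text
[[-0.936  0.353 -0.001]
 [ 0.353  0.936 -0.001]
 [ 0.    -0.001 -1.   ]]
top [('bowl', array([0.4936, 0.05  , 0.103 ])), ('lock', array([ 0.502 , -0.0951,  0.075 ])), ('rest', array([ 0.5219, -0.3446,  0.045 ]))]
side [('bowl', array([0.4846, 0.0266, 0.103 ])), ('lock', array([ 0.5032, -0.0946,  0.075 ]))]
```

View pics/t1.png

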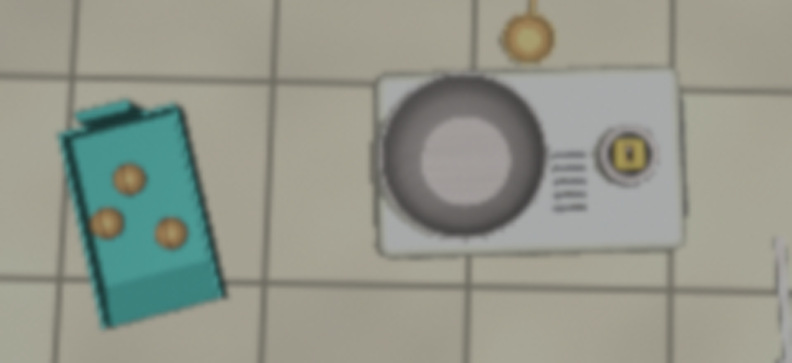

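View pics/s1.png

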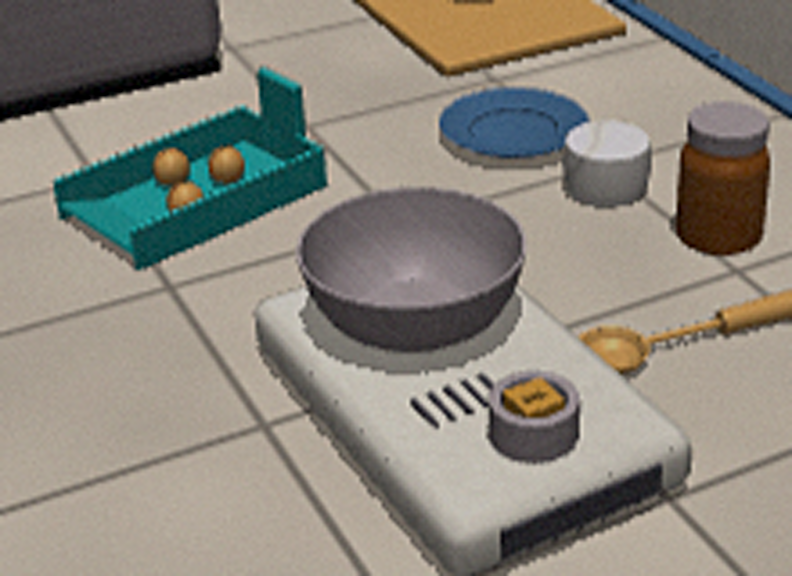

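View pics/s2.png

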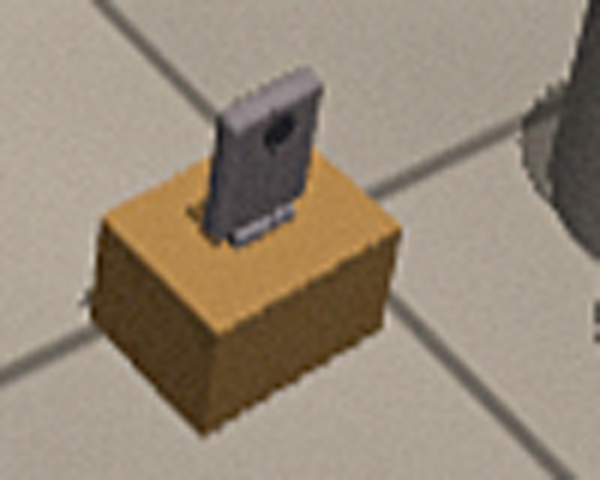

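View pics/t2.png

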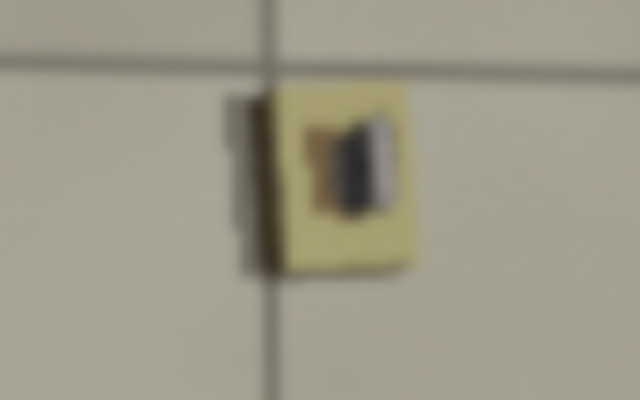

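Run:
```python
from h import *
t=cam('top');s=cam('side')
print('cams',t['wc'][:3,3],s['wc'][:3,3])
P=[onz(t,150+u/3.3,170+v/3.3,.036) for u,v in((63,135),(182,106),(225,297),(105,327))]
for p in P: print(p.round(4))
print('len',np.linalg.norm(P[0]-P[3]),np.linalg.norm(P[1]-P[2]),'wid',np.linalg.norm(P[0]-P[1]),np.linalg.norm(P[3]-P[2]))
x=(P[0]+P[1]-P[2]-P[3]);print('yaw x',np.degrees(np.arctan2(x[1],x[0])),'center',(sum(P)/4).round(4))
# tab top corners tri
S=[(180+a/3.6,130+b/3.6) for a,b in((261,68),(300,90))]
T=[(150+a/3.3,170+b/3.3) for a,b in((78,118),(130,101))]
for i in (0,1): print('tabtop',tri(ray(s,*S[i]),ray(t,*T[i])), onz(t,*T[i],.08).round(4),onz(s,*S[i],.08).round(4))
Q=[onz(s,180+u/3.6,130+v/3.6,.036) for u,v in((55,180),(133,233),(326,155),(248,107))]
for p in Q: print('side rim',p.round(4))
for u,v in((128,179),(107,223),(171,234)): print('nut',onz(t,150+u/3.3,170+v/3.3,.019).round(4))
# bowl ellipse: rim extremes
b=[onz(t,150+u/3.3,170+v/3.3,.103) for u,v in((383,155),(546,155),(464,75),(464,236))]
print('bowl',[p.round(4) for p in b], (sum(b)/4).round(4))
b=[onz(s,180+u/3.6,130+v/3.6,.103) for u,v in((300,250),(523,250),(411,187),(411,310))]
print('bowl side',[p.round(4) for p in b], (sum(b)/4).round(4))
m=[onz(t,150+u/3.3,170+v/3.3,.045) for u,v in((378,78),(676,68),(684,245),(380,256))]
print('mill',[p.round(4) for p in m],(sum(m)/4).round(4))
```

```text
cams [0.37340389 0.00776746 1.36047378] [ 0.14558572 -0.71011693  0.61796781]
[0.5112 0.4175 0.036 ]
[0.5399 0.3113 0.036 ]
[0.3681 0.2644 0.036 ]
[0.3397 0.3698 0.036 ]
len 0.17799401220587602 0.1781016595380702 wid 0.10993854817392727 0.10919292651630731
yaw x 15.398922942615156 center [0.4397 0.3408 0.036 ]
tabtop (array([0.52225241, 0.38995526, 0.08473016]), [np.float64(0.0009284395457205976), np.float64(0.0009284395457205224)]) [0.5219 0.3917 0.08  ] [0.5265 0.3994 0.08  ]
tabtop (array([0.53855472, 0.34709411, 0.07911754]), [np.float64(0.0005712310608004046), np.float64(0.0005712310608003519)]) [0.5379 0.347  0.08  ] [0.5385 0.3452 0.08  ]
side rim [0.3427 0.3778 0.036 ]
side rim [0.3712 0.2698 0.036 ]
side rim [0.5429 0.3111 0.036 ]
side rim [0.5196 0.4229 0.036 ]
nut [0.4736 0.3611 0.019 ]
nut [0.4331 0.378  0.019 ]
nut [0.4241 0.3194 0.019 ]
bowl [array([0.4923, 0.1211, 0.103 ]), array([ 0.495 , -0.0198,  0.103 ]), array([0.5636, 0.0528, 0.103 ]), array([0.4238, 0.0494, 0.103 ])] [0.4937 0.0509 0.103 ]
bowl side [array([0.4317, 0.0838, 0.103 ]), array([0.5555, 0.0136, 0.103 ]), array([0.5293, 0.1223, 0.103 ]), array([ 0.4633, -0.0127,  0.103 ])] [0.495  0.0518 0.103 ]
mill [array([0.568 , 0.1331, 0.045 ]), array([ 0.5829, -0.1387,  0.045 ]), array([ 0.4217, -0.1468,  0.045 ]), array([0.4069, 0.1261, 0.045 ])] [ 0.4949 -0.0066  0.045 ]
```

```bash
cat >> h.py <<'E'
def Rd(yaw,tilt=0.):
    "tool orientation with tool y = dish x at yaw deg, tilted (rad) lip end down"
    c,s=np.cos(np.radians(yaw)),np.sin(np.radians(yaw))
    M=np.array([[-s,c,0],[c,s,0],[0,0,-1.]]).T
    yd=np.array([-s,c,0.]) # dish y
    return R.from_rotvec(yd*(-tilt)).as_matrix()@M
def rel(p,M,s=None):
    s=s or status.sense();R0=R.from_rotvec(s['ee_rot']).as_matrix()
    off=R0.T@(np.array(p)-s['tool_pos'])*100
    ang=np.degrees(R.from_matrix(R0.T@M).as_rotvec())
    return off.round(2),ang.round(2)
E
python3 - <<'E'
from h import *
print(Rd(15.4,.7).round(2))
print(rel([.53,.368,.13],Rd(15.4)),rel([.53,.368,.047],Rd(15.4)))
E
```

```text
[[-0.27  0.74  0.62]
 [ 0.96  0.2   0.17]
 [-0.    0.64 -0.76]]
(array([-36.6 ,  -6.85,  10.1 ]), array([-2.000e-02,  1.000e-02,  5.393e+01])) (array([-36.6 ,  -6.85,  18.4 ]), array([-2.000e-02,  1.000e-02,  5.393e+01]))
```

Request:
{"method": "arm_command", "body": {
  "steps": [
    {"offset": [-36.6,-6.85,10.1],"angular": [0,0,53.9],"fingers": 8.5},
    {"offset": [-36.6,-6.85,10.1],"angular": [0,0,53.9],"fingers": 8.5},
    {"offset": [-36.6,-6.85,10.1],"angular": [0,0,53.9],"fingers": 8.5},
    {"offset": [-36.6,-6.85,10.1],"angular": [0,0,53.9],"fingers": 8.5},
    {"offset": [-36.6,-6.85,10.1],"angular": [0,0,53.9],"fingers": 8.5},
    {"offset": [-36.6,-6.85,10.1],"angular": [0,0,53.9],"fingers": 8.5},
    {"offset": [-36.6,-6.85,10.1],"angular": [0,0,53.9],"fingers": 8.5},
    {"offset": [-36.6,-6.85,10.1],"angular": [0,0,53.9],"fingers": 8.5},
    {"offset": [-36.6,-6.85,10.1],"angular": [0,0,53.9],"fingers": 8.5},
    {"offset": [-36.6,-6.85,10.1],"angular": [0,0,53.9],"fingers": 8.5},
    {"offset": [-36.6,-6.85,10.1],"angular": [0,0,53.9],"fingers": 8.5},
    {"offset": [-36.6,-6.85,10.1],"angular": [0,0,53.9],"fingers": 8.5},
    {"offset": [-36.6,-6.85,10.1],"angular": [0,0,53.9],"fingers": 8.5}
  ]
}}

```text
time_s: 1.43
tool_pos: [0.5293, 0.369, 0.1307]
ee_rot: [-1.902, -2.5, -0.001]
ft_force: [-0.2, -0.6, 0.3]
finger_gap: 0.996
```

Run:
```python
from h import *
s=status.sense();print(s['joints'].round(3),s['tool_pos'].round(4))
w=cam('wrist');cv2.imwrite('pics/w1.png',w['img'])
print(proj(w,[.53,.368,.08]),rel([.53,.368,.047],Rd(15.4)))
```

```text
[0.556 0.215 1.272 0.    1.654 0.286] [0.5293 0.369  0.1307]
[319.37317064 226.9301566 ] (array([-0.15,  0.04,  8.4 ]), array([ 0.04, -0.03,  0.13]))
```

View pics/w1.png

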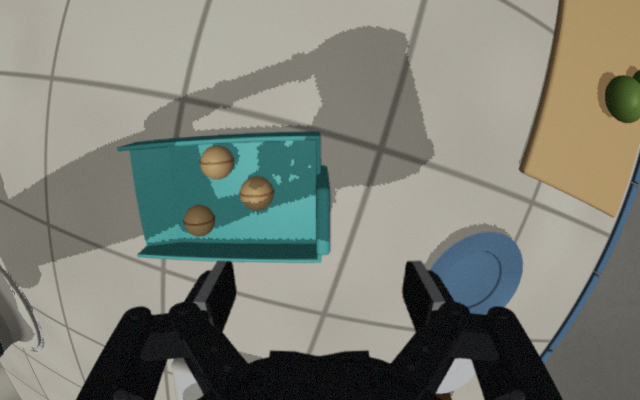

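Run:
```python
from h import *
w=cam('wrist');crop(w,270,120,90,150,4,'w1c')
for u,v in((324,168),(325,253),(320,211)): print(onz(w,u,v,.08).round(4))
for u,v in((320,133),(320,261)): print(onz(w,u,v,.036).round(4))
for y in(-.025,.025):
    d=np.array([-.2655,.964,0])*y; print(proj(w,np.array([.53,.368,.08])+d),proj(w,np.array([.53,.368,.036])+d))
```

```text
[0.5218 0.4082 0.08  ]
[0.5391 0.35   0.08  ]
[0.5272 0.3794 0.08  ]
[0.5147 0.4252 0.036 ]
[0.5443 0.3193 0.036 ]
[319.29545491 259.47325042] [319.17035196 234.24746202]
[319.52634608 191.91816363] [319.34914479 176.22935369]
```

View pics/w1c.png

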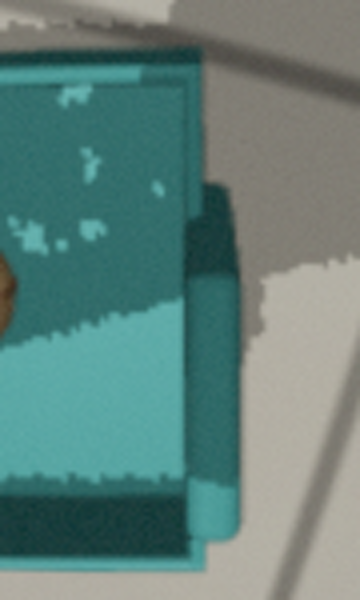

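Run:
```python
from h import *
w=cam('wrist')
p=onz(w,324,221.5,.08);print(p, onz(w,318,221.5,.08)-onz(w,330,221.5,.08))
p[2]=.047;print(rel(p,Rd(15.4)))
```

```text
[0.53181927 0.37293368 0.08      ] [-0.00781071 -0.00216458  0.        ]
(array([0.27, 0.35, 8.41]), array([ 0.06, -0.02,  0.15]))
```

Request:
{"method": "arm_command", "body": {
  "steps": [
    {"offset": [0.2,0.3,2.5],"angular": [0,0,0.1],"fingers": 8.5},
    {"offset": [0.2,0.3,5],"angular": [0,0,0.1],"fingers": 8.5},
    {"offset": [0.2,0.3,7],"angular": [0,0,0.1],"fingers": 8.5},
    {"offset": [0.2,0.3,8.35],"angular": [0,0,0.1],"fingers": 8.5},
    {"offset": [0.2,0.3,8.35],"angular": [0,0,0.1],"fingers": 4},
    {"offset": [0.2,0.3,8.35],"angular": [0,0,0.1],"fingers": 2},
    {"offset": [0.2,0.3,8.35],"angular": [0,0,0.1],"fingers": 0},
    {"offset": [0.2,0.3,8.35],"angular": [0,0,0.1],"fingers": 0},
    {"offset": [0.2,0.3,8.35],"angular": [0,0,0.1],"fingers": 0},
    {"offset": [0.2,0.3,8.35],"angular": [0,0,0.1],"fingers": 0},
    {"offset": [0.2,0.3,8.35],"angular": [0,0,0.1],"fingers": 0},
    {"offset": [0.2,0.3,8.35],"angular": [0,0,0.1],"fingers": 0}
  ]
}}

```text
time_s: 2.58
tool_pos: [0.532, 0.3724, 0.0491]
ee_rot: [1.902, 2.499, 0.004]
ft_force: [-1.6, -0.4, 5.5]
finger_gap: 0.105
```

Run:
```python
from h import *
s=status.sense();print(s['finger_gap'],s['tool_pos'],s['ft_force'],s['moment'])
w=cam('wrist');cv2.imwrite('pics/w2.png',w['img'])
```

```text
0.10544507673750968 [0.53198249 0.37238321 0.04905071] [-1.58443547 -0.39155512  5.52354897] [-0.1293744   0.29197929  0.01064181]
```

View pics/w2.png

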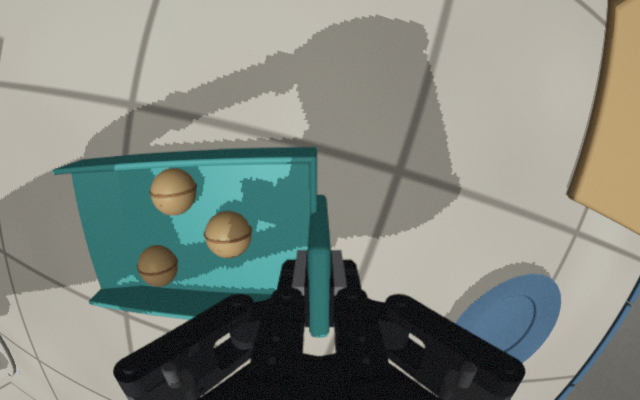

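```bash
cat >> h.py <<'E'
C=np.array([.4945,.051,0]); L=np.array([.184,.048])
def tabpose(yaw,a,lipr,lipz,tcpoff=.014):
    d=np.array([np.cos(np.radians(yaw)),np.sin(np.radians(yaw)),0])
    lip=C+d*lipr; lip[2]=lipz
    h=.184*np.cos(a)-.048*np.sin(a); v=.184*np.sin(a)+.048*np.cos(a)
    tab=lip+d*h; tab[2]+=v
    M=Rd(yaw,a); return tab+M[:,2]*tcpoff,M
E
python3 - <<'E'
from h import *
s=status.sense();p0=s['tool_pos'];M0=Rd(15.4)
print(rel(p0+[0,0,.14],M0,s))
for a in (0,.2,.35): print(tabpose(80,a,.04,.145)[0].round(3))
p,M=tabpose(80,0,.04,.145)
for k in (.25,.5,.75,1): 
    q=p0+[0,0,.14];q=q+k*(p-q); print(rel(q,Rd(15.4+k*64.6),s))
E
```

```text
(array([ 1.0e-02,  4.0e-02, -1.4e+01]), array([ 0.16, -0.05,  0.05]))
[0.533 0.272 0.179]
[0.532 0.261 0.215]
[0.529 0.249 0.24 ]
(array([ -2.43,  -0.6 , -13.75]), array([  0.17,  -0.03, -16.1 ]))
(array([ -4.86,  -1.24, -13.5 ]), array([ 1.700e-01, -1.000e-02, -3.225e+01]))
(array([ -7.3 ,  -1.88, -13.26]), array([ 1.70e-01,  2.00e-02, -4.84e+01]))
(array([ -9.74,  -2.51, -13.01]), array([ 1.700e-01,  4.000e-02, -6.455e+01]))
```

Request:
{"method": "arm_command", "body": {
  "steps": [
    {"offset": [0,0,-1],"angular": [0,0,0],"fingers": 0},
    {"offset": [0,0,-3],"angular": [0,0,0],"fingers": 0},
    {"offset": [0,0,-6],"angular": [0,0,0],"fingers": 0},
    {"offset": [0,0,-9],"angular": [0,0,0],"fingers": 0},
    {"offset": [0,0,-12],"angular": [0,0,0],"fingers": 0},
    {"offset": [-0.3,-0.1,-13.5],"angular": [0,0,-2],"fingers": 0},
    {"offset": [-1,-0.2,-13.8],"angular": [0,0,-6],"fingers": 0},
    {"offset": [-1.8,-0.4,-13.8],"angular": [0,0,-11],"fingers": 0},
    {"offset": [-2.6,-0.6,-13.7],"angular": [0,0,-16.5],"fingers": 0},
    {"offset": [-3.4,-0.8,-13.6],"angular": [0,0,-22],"fingers": 0},
    {"offset": [-4.2,-1.0,-13.5],"angular": [0,0,-27.5],"fingers": 0},
    {"offset": [-5,-1.2,-13.5],"angular": [0,0,-33],"fingers": 0},
    {"offset": [-5.8,-1.4,-13.4],"angular": [0,0,-38.5],"fingers": 0},
    {"offset": [-6.6,-1.6,-13.3],"angular": [0,0,-44],"fingers": 0},
    {"offset": [-7.4,-1.8,-13.2],"angular": [0,0,-49.5],"fingers": 0},
    {"offset": [-8.2,-2.1,-13.1],"angular": [0,0,-54.5],"fingers": 0},
    {"offset": [-8.9,-2.3,-13],"angular": [0,0,-59],"fingers": 0},
    {"offset": [-9.4,-2.4,-13],"angular": [0,0,-62.5],"fingers": 0},
    {"offset": [-9.7,-2.5,-13],"angular": [0,0,-64.5],"fingers": 0},
    {"offset": [-9.7,-2.5,-13],"angular": [0,0,-64.5],"fingers": 0}
  ]
}}

```text
time_s: 4.3
tool_pos: [0.5334, 0.2713, 0.179]
ee_rot: [0.274, 3.128, 0.002]
ft_force: [-0.2, -0.3, -1.7]
finger_gap: 0.105
```

Run:
```python
from h import *
s=status.sense();print(s['joints'].round(3),s['finger_gap'],s['tool_pos'],s['ft_force'],s['moment'])
w=cam('wrist');cv2.imwrite('pics/w3.png',w['img']);c=cam('side');crop(c,100,50,400,280,2,'s3')
c=cam('top');crop(c,150,120,240,160,3.3,'t3')
```

```text
[ 0.414  0.08   1.335  0.     1.724 -0.982] 0.10498946064129633 [0.53339932 0.27131227 0.17895349] [-0.17783514 -0.2889846  -1.66301482] [ 0.08740617  0.0206508  -0.01108055]
```

View pics/w3.png

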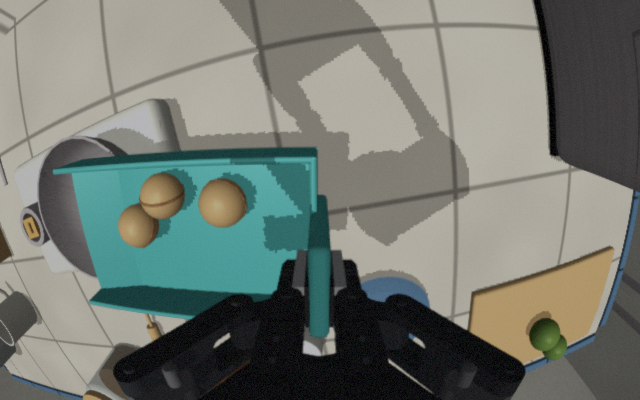

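View pics/s3.png

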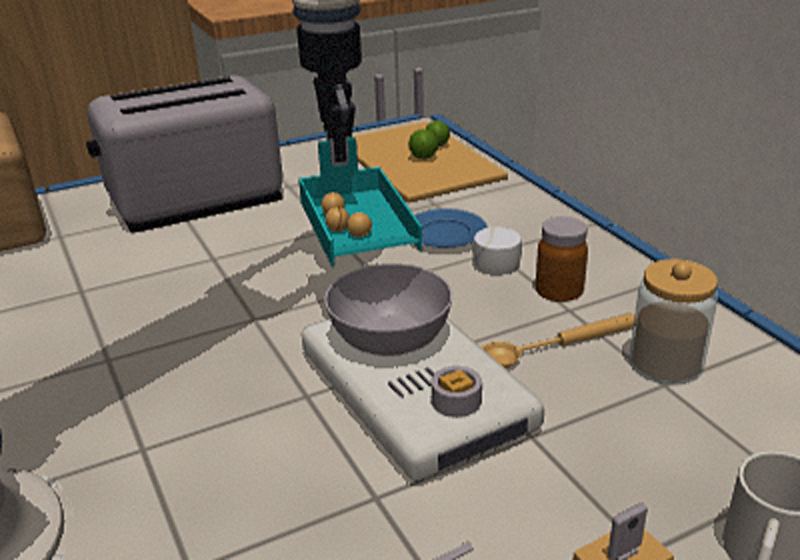

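View pics/t3.png

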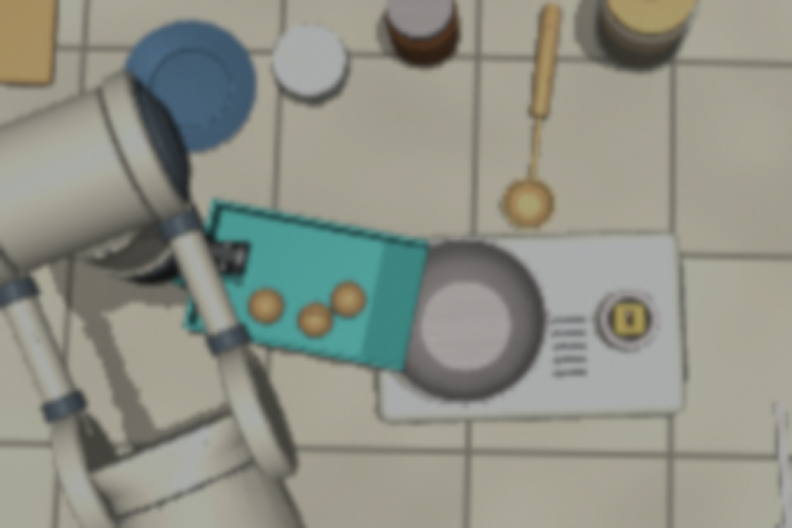

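Run:
```python
from h import *
c=cam('top');print('lip',onz(c,150+417/3.3,120+308/3.3,.15),'tab end',onz(c,150+200/3.3,120+265/3.3,.17))
for z in (.145,.16):print([onz(c,150+u/3.3,120+v/3.3,z).round(3) for u,v in((428,243),(405,372))])
c=cam('side'); print([onz(c,100+u/2,50+v/2,.145).round(3) for u,v in((330,260),(420,247))], proj(c,[.5015,.09,.145]))
s=status.sense()
for a in(.15,.25,.35,.42,.5,.6,.7,.78):
    p,M=tabpose(80,a,.03,.132); print(a,*rel(p,M,s))
```

```text
lip [0.49843654 0.08888064 0.15      ] tab end [0.52831853 0.2661847  0.17      ]
[array([0.554, 0.082, 0.145]), array([0.445, 0.098, 0.145])]
[array([0.552, 0.081, 0.16 ]), array([0.444, 0.097, 0.16 ])]
[array([0.444, 0.095, 0.145]), array([0.548, 0.072, 0.145])] [288.79686339 175.01487845]
0.15 [-0.02 -1.78 -1.43] [-8.48  0.12 -0.07]
0.25 [-0.03 -2.48 -3.16] [-14.2    0.12  -0.06]
0.35 [-0.03 -3.34 -4.82] [-19.93   0.12  -0.06]
0.42 [-0.03 -4.04 -5.93] [-23.94   0.13  -0.05]
0.5 [-0.04 -4.94 -7.13] [-28.53   0.13  -0.05]
0.6 [-0.04 -6.18 -8.52] [-34.26   0.13  -0.04]
0.7 [-0.05 -7.57 -9.78] [-39.99   0.13  -0.04]
0.78 [ -0.05  -8.76 -10.69] [-4.457e+01  1.400e-01 -3.000e-02]
```

Request:
{"method": "arm_command", "body": {
  "steps": [
    {"offset": [0,-1.0,-0.4],"angular": [-3.5,0,0],"fingers": 0},
    {"offset": [0,-1.8,-1.4],"angular": [-8.5,0,0],"fingers": 0},
    {"offset": [0,-2.5,-3.2],"angular": [-14.2,0,0],"fingers": 0},
    {"offset": [0,-3,-4.1],"angular": [-17.3,0,0],"fingers": 0},
    {"offset": [0,-3.4,-4.9],"angular": [-20,0,0],"fingers": 0},
    {"offset": [0,-3.6,-5.2],"angular": [-21.3,0,0],"fingers": 0},
    {"offset": [0,-3.8,-5.6],"angular": [-22.7,0,0],"fingers": 0},
    {"offset": [0,-4.04,-5.93],"angular": [-24,0,0],"fingers": 0},
    {"offset": [0,-4.3,-6.3],"angular": [-25.5,0,0],"fingers": 0},
    {"offset": [0,-4.6,-6.7],"angular": [-27,0,0],"fingers": 0},
    {"offset": [0,-4.9,-7.1],"angular": [-28.5,0,0],"fingers": 0},
    {"offset": [0,-5.3,-7.6],"angular": [-30.4,0,0],"fingers": 0},
    {"offset": [0,-5.7,-8.05],"angular": [-32.3,0,0],"fingers": 0},
    {"offset": [0,-6.2,-8.5],"angular": [-34.3,0,0],"fingers": 0},
    {"offset": [0,-6.6,-8.9],"angular": [-36.2,0,0],"fingers": 0},
    {"offset": [0,-7.1,-9.35],"angular": [-38,0,0],"fingers": 0},
    {"offset": [0,-7.6,-9.8],"angular": [-40,0,0],"fingers": 0},
    {"offset": [0,-8.2,-10.3],"angular": [-42.3,0,0],"fingers": 0},
    {"offset": [0,-8.8,-10.7],"angular": [-44.6,0,0],"fingers": 0},
    {"offset": [0,-8.8,-10.7],"angular": [-44.6,0,0],"fingers": 0}
  ]
}}

```text
time_s: 6.22
tool_pos: [0.5177, 0.1844, 0.2848]
ee_rot: [0.252, 2.833, 1.166]
ft_force: [0.2, 0.0, -2.2]
finger_gap: 0.104
```

Run:
```python
from h import *
s=status.sense();print(s['joints'].round(3),s['finger_gap'],s['tool_pos'],s['ft_force'],s['moment'])
w=cam('wrist');cv2.imwrite('pics/w4.png',w['img']);c=cam('side');crop(c,150,50,300,225,2.6,'s4')
c=cam('top');crop(c,150,120,240,160,3.3,'t4')
p,M=tabpose(80,0,.04,.145);print(rel(p,M))
```

```text
[-0.179 -0.243  1.628  0.79   1.704 -1.441] 0.10423014263958146 [0.51773746 0.18440218 0.28481241] [ 0.2492118   0.03694086 -2.18486087] [-0.44057918  0.0746985  -0.06995707]
(array([-0.02, -1.26, 13.7 ]), array([44.65,  0.11, -0.05]))
```

View pics/s4.png

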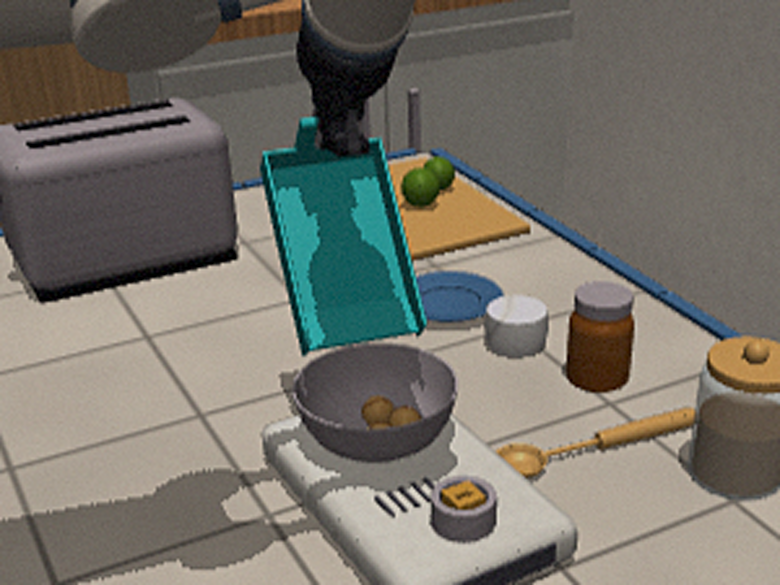

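View pics/w4.png

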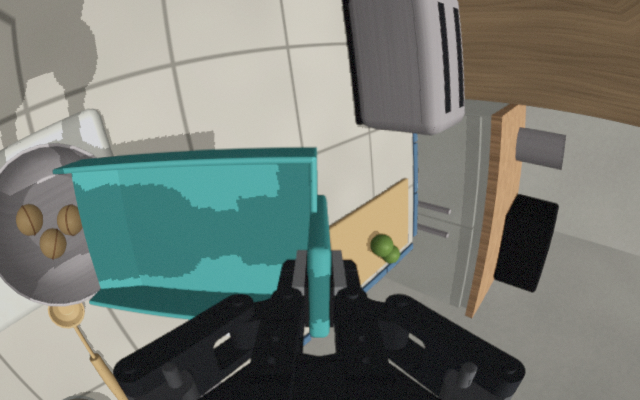

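View pics/t4.png

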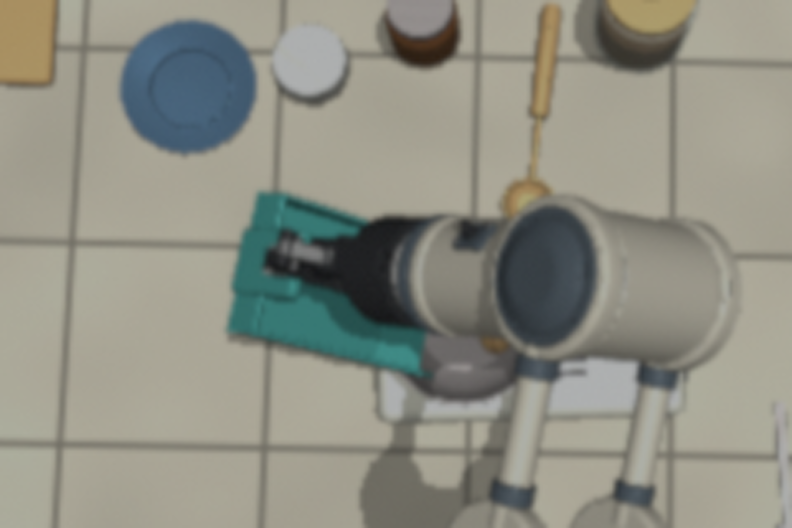

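Run:
```python
from h import *
s=status.sense()
for a,l in((.66,.035),(.54,.04),(.42,.045),(.3,.05),(.18,.06),(.08,.07),(0,.08)):
    p,M=tabpose(80,a,l,.142); print(a,*rel(p,M,s),p.round(3))
M=Rd(80)
for q in((.53,.34,.18),(.52,.38,.16),(.52,.385,.1),(.52,.385,.06),(.52,.385,.0505)):print(q,*rel(q,M,s))
```

```text
0.66 [-0.05  1.37  1.87] [ 6.83  0.11 -0.01] [0.522 0.208 0.282]
0.54 [-0.04  1.73  4.46] [ 1.371e+01  1.100e-01 -1.000e-02] [0.526 0.229 0.266]
0.42 [-0.04  1.82  7.04] [ 2.058e+01  1.100e-01 -2.000e-02] [0.529 0.247 0.248]
0.3 [-0.03  1.65  9.57] [27.46  0.11 -0.03] [0.532 0.263 0.229]
0.18 [-0.02  1.58 12.38] [34.33  0.11 -0.04] [0.535 0.282 0.208]
0.08 [-0.02  1.45 14.75] [ 4.006e+01  1.100e-01 -4.000e-02] [0.538 0.298 0.191]
0 [-0.02  1.37 16.73] [44.65  0.11 -0.05] [0.54  0.311 0.176]
(0.53, 0.34, 0.18) [ 1.51  3.56 18.32] [44.65  0.11 -0.05]
(0.52, 0.38, 0.16) [ 3.2   4.83 22.39] [44.65  0.11 -0.05]
(0.52, 0.385, 0.1) [ 3.29  0.97 27.  ] [44.65  0.11 -0.05]
(0.52, 0.385, 0.06) [ 3.3  -1.84 29.85] [44.65  0.11 -0.05]
(0.52, 0.385, 0.0505) [ 3.3  -2.51 30.52] [44.65  0.11 -0.05]
```

Request:
{"method": "arm_command", "body": {
  "steps": [
    {"offset": [0,1.37,1.87],"angular": [6.8,0,0],"fingers": 0},
    {"offset": [0,1.73,4.46],"angular": [13.7,0,0],"fingers": 0},
    {"offset": [0,1.82,7.04],"angular": [20.6,0,0],"fingers": 0},
    {"offset": [0,1.65,9.57],"angular": [27.5,0,0],"fingers": 0},
    {"offset": [0,1.58,12.4],"angular": [34.3,0,0],"fingers": 0},
    {"offset": [0,1.45,14.75],"angular": [40.1,0,0],"fingers": 0},
    {"offset": [0,1.37,16.7],"angular": [44.65,0.1,0],"fingers": 0},
    {"offset": [1.5,3.56,18.3],"angular": [44.65,0.1,0],"fingers": 0},
    {"offset": [2.4,4.3,20.5],"angular": [44.65,0.1,0],"fingers": 0},
    {"offset": [3.2,4.83,22.4],"angular": [44.65,0.1,0],"fingers": 0},
    {"offset": [3.3,3,24.6],"angular": [44.65,0.1,0],"fingers": 0},
    {"offset": [3.3,1,27],"angular": [44.65,0.1,0],"fingers": 0},
    {"offset": [3.3,-0.7,28.7],"angular": [44.65,0.1,0],"fingers": 0},
    {"offset": [3.3,-1.84,29.85],"angular": [44.65,0.1,0],"fingers": 0},
    {"offset": [3.3,-1.84,29.85],"angular": [44.65,0.1,0],"fingers": 0},
    {"offset": [3.3,-1.84,29.85],"angular": [44.65,0.1,0],"fingers": 0}
  ]
}}

```text
time_s: 7.7
tool_pos: [0.519, 0.3857, 0.059]
ee_rot: [-0.273, -3.128, 0.002]
ft_force: [0.3, -0.6, -0.8]
finger_gap: 0.107
```

Run:
```python
from h import *
s=status.sense();print(s['joints'].round(3),s['finger_gap'],s['tool_pos'],s['ft_force'],s['moment'])
w=cam('wrist');cv2.imwrite('pics/w5.png',w['img']);c=cam('side');crop(c,150,50,300,225,2.6,'s5')
print(rel([.52,.385,.0495],Rd(80)))
```

```text
[ 0.586  0.25   1.36  -0.     1.534 -0.81 ] 0.10709673408647767 [0.51901524 0.38569841 0.05904076] [ 0.29152511 -0.55430762 -0.76172242] [ 0.11431037 -0.02781491 -0.03753447]
(array([ 0.04, -0.13,  1.27]), array([ 0.12,  0.12, -0.  ]))
```

View pics/s5.png

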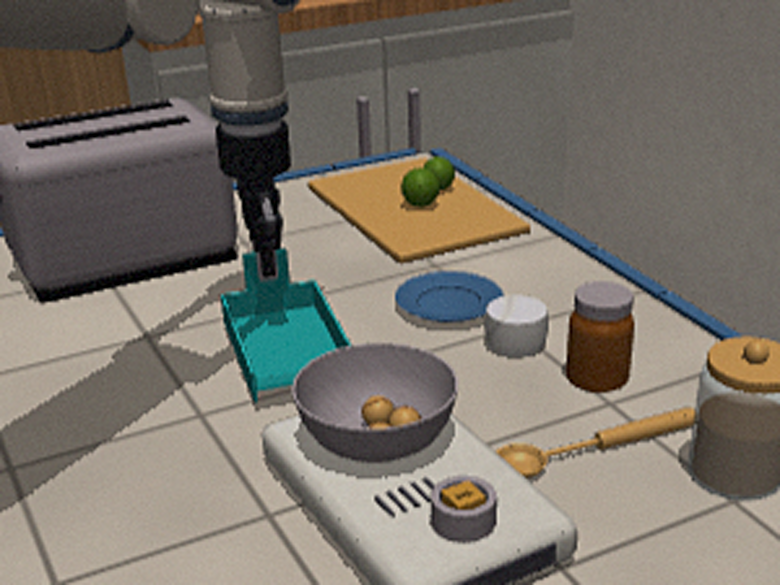

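Request:
{"method": "arm_command", "body": {
  "steps": [
    {"offset": [0,0,0.5],"angular": [0,0,0],"fingers": 0},
    {"offset": [0,0,0.8],"angular": [0,0,0],"fingers": 0},
    {"offset": [0,0,1.0],"angular": [0,0,0],"fingers": 0},
    {"offset": [0,0,1.2],"angular": [0,0,0],"fingers": 0},
    {"offset": [0,0,1.2],"angular": [0,0,0],"fingers": 0}
  ]
}}

```text
time_s: 8.22
tool_pos: [0.5205, 0.386, 0.0496]
ee_rot: [0.274, 3.128, 0.002]
ft_force: [0.4, -0.1, -1.1]
finger_gap: 0.106
```

Run:
```python
from h import *
s=status.sense();print(s['tool_pos'],s['ee_rot'],s['ft_force'],s['moment'])
```

```text
[0.52047893 0.3859505  0.04964524] [2.73984506e-01 3.12784110e+00 2.20156468e-03] [ 0.37729395 -0.06245444 -1.05802819] [ 0.12138093 -0.03286779  0.01739804]
```

Request:
{"method": "arm_command", "body": {
  "steps": [
    {"offset": [0,0,0.1],"angular": [0,0,0],"fingers": 0},
    {"offset": [0,0,0.15],"angular": [0,0,0],"fingers": 0},
    {"offset": [0,0,0.15],"angular": [0,0,0],"fingers": 2},
    {"offset": [0,0,0],"angular": [0,0,0],"fingers": 4},
    {"offset": [0,0,-0.5],"angular": [0,0,0],"fingers": 6},
    {"offset": [0,0,-1.5],"angular": [0,0,0],"fingers": 8},
    {"offset": [0,0,-3],"angular": [0,0,0],"fingers": 8.5},
    {"offset": [0,0,-5.5],"angular": [0,0,0],"fingers": 8.5},
    {"offset": [0,0,-9],"angular": [0,0,0],"fingers": 8.5},
    {"offset": [0,0,-13],"angular": [0,0,0],"fingers": 8.5}
  ]
}}

```text
time_s: 9.05
tool_pos: [0.5194, 0.3852, 0.1797]
ee_rot: [-0.274, -3.129, 0.001]
ft_force: [0.7, 0.3, 0.0]
finger_gap: 0.997
```

Run:
```python
from h import *
s=status.sense();print(s['tool_pos'],s['ft_force'],s['joints'])
c=cam('side');crop(c,150,50,300,225,2.6,'s6');crop(c,270,210,120,100,6,'s6l');crop(c,380,290,70,70,8,'s6k')
c=cam('top');crop(c,320,190,50,50,10,'t6l');crop(c,405,192,36,40,12,'t6k')
```

```text
[0.51938142 0.38523571 0.1797165 ] [0.74108486 0.32348689 0.02385006] [ 5.85598602e-01  2.14442228e-01  1.18606225e+00 -3.86635475e-05
  1.74217823e+00 -8.10466336e-01]
```

View pics/s6.png

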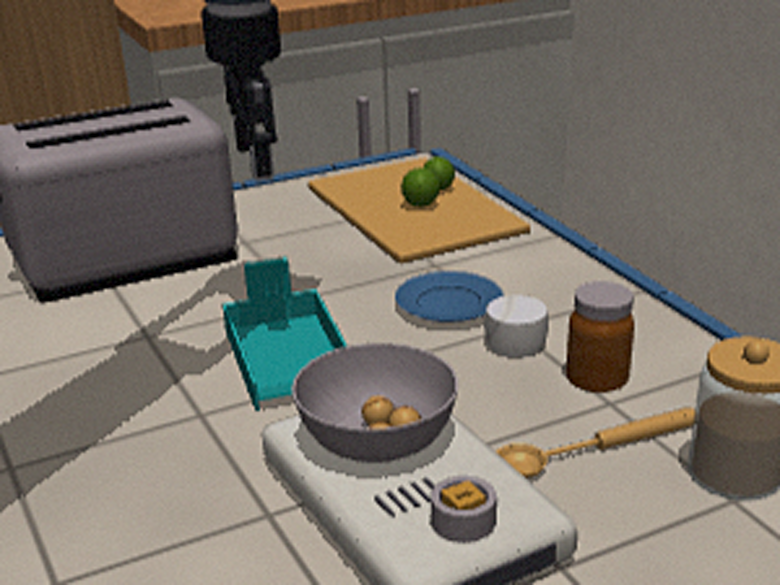

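View pics/s6l.png

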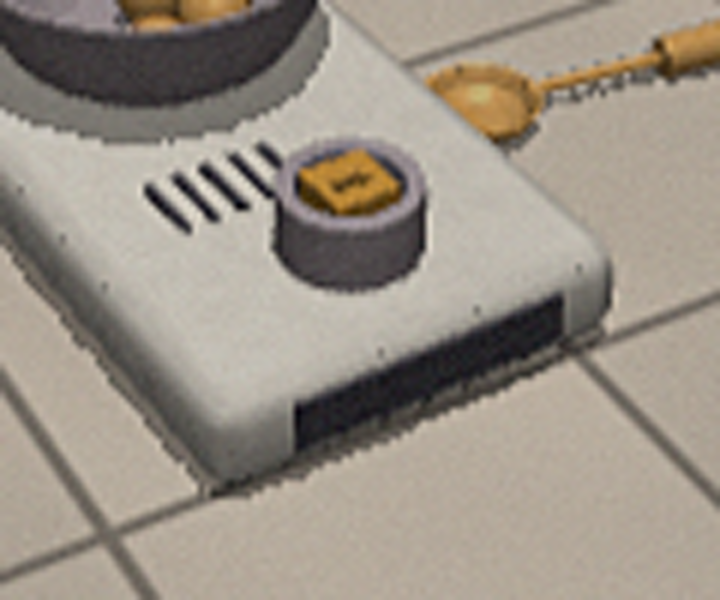

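View pics/s6k.png

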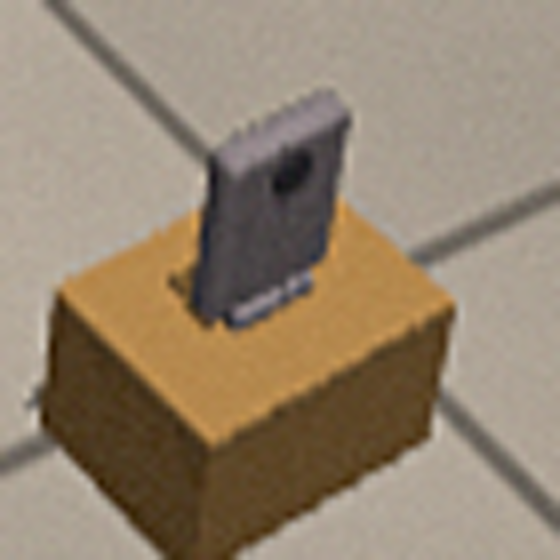

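View pics/t6l.png

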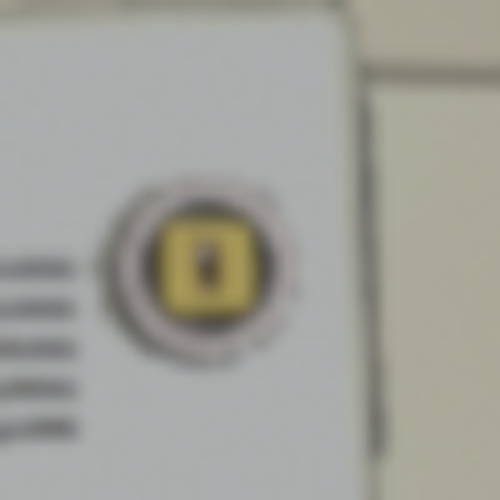

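View pics/t6k.png

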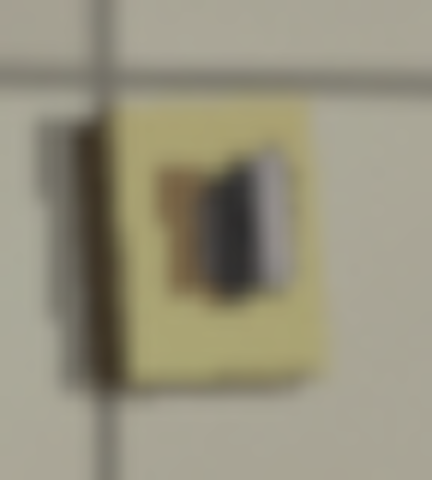

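Run:
```python
from h import *
print(rel([.50,-.093,.17],Rd(90)))
print(rel([.50,.0,.185],Rd(90)))
c=cam('top');s=cam('side')
print('lock top',onz(c,320+20.7,190+26.7,.075),'side',onz(s,270+350/6,210+183/6,.075))
```

```text
(array([ -6.1 , -47.72,   1.56]), array([  0.63,   0.79, -10.01]))
(array([ -4.5 , -38.55,   0.15]), array([  0.63,   0.79, -10.01]))
lock top [ 0.49996717 -0.09429013  0.075     ] side [ 0.50279502 -0.09245609  0.075     ]
```

Request:
{"method": "arm_command", "body": {
  "steps": [
    {"offset": [-6,-47.5,0],"angular": [0,0,-10],"fingers": 8.5},
    {"offset": [-6,-47.5,0],"angular": [0,0,-10],"fingers": 8.5},
    {"offset": [-6,-47.5,0],"angular": [0,0,-10],"fingers": 8.5},
    {"offset": [-6,-47.5,0],"angular": [0,0,-10],"fingers": 8.5},
    {"offset": [-6,-47.5,0],"angular": [0,0,-10],"fingers": 8.5},
    {"offset": [-6,-47.5,0],"angular": [0,0,-10],"fingers": 8.5},
    {"offset": [-6,-47.5,0],"angular": [0,0,-10],"fingers": 8.5},
    {"offset": [-6,-47.5,0],"angular": [0,0,-10],"fingers": 8.5},
    {"offset": [-6,-47.5,0],"angular": [0,0,-10],"fingers": 8.5},
    {"offset": [-6,-47.5,0],"angular": [0,0,-10],"fingers": 8.5},
    {"offset": [-6,-47.5,0],"angular": [0,0,-10],"fingers": 8.5},
    {"offset": [-6,-47.5,0],"angular": [0,0,-10],"fingers": 8.5},
    {"offset": [-6,-47.5,0],"angular": [0,0,-10],"fingers": 8.5},
    {"offset": [-6,-47.5,0],"angular": [0,0,-10],"fingers": 8.5},
    {"offset": [-6,-47.5,0],"angular": [0.5,0.3,-10],"fingers": 8.5},
    {"offset": [-6,-47.5,0],"angular": [0.5,0.3,-10],"fingers": 8.5}
  ]
}}

```text
time_s: 10.58
tool_pos: [0.4976, -0.0905, 0.1805]
ee_rot: [0.002, -3.141, 0.006]
ft_force: [-0.1, -0.7, -0.7]
finger_gap: 0.993
```

Run:
```python
from h import *
s=status.sense();print(s['tool_pos'],s['ft_force'],s['joints'].round(3),s['qvel'].round(3))
c=cam('wrist');cv2.imwrite('pics/w7.png',c['img']);p=proj(c,[.5,-.094,.075]);print(p)
u,v=(p-30).astype(int);crop(c,u,v,60,60,10,'w7l');print(u,v)
```

```text
[ 0.49762815 -0.09046911  0.18049796] [-0.13238407 -0.73013008 -0.69884073] [-0.245 -0.168  1.573 -0.004  1.736 -1.818] [ 0.007 -0.005 -0.002  0.008 -0.004 -0.009]
[316.72451698 204.20672328]
286 174
```

View pics/w7.png

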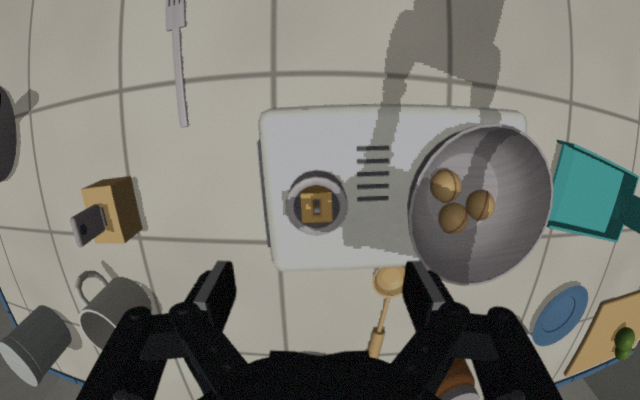

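View pics/w7l.png

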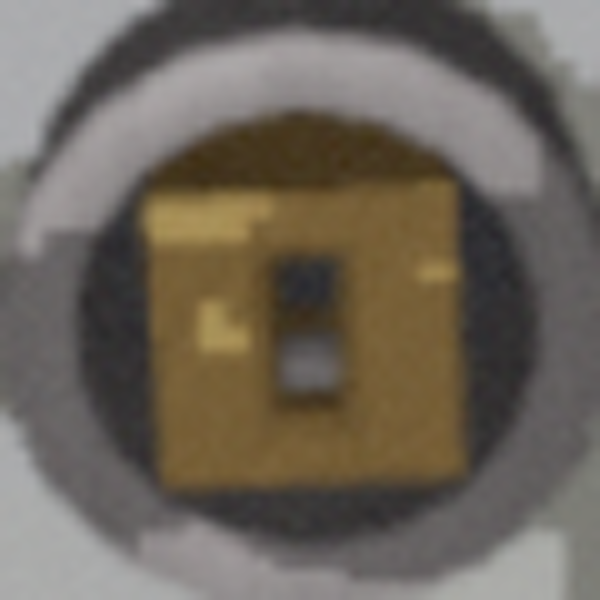

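Run:
```python
from h import *
c=cam('wrist')
P=[onz(c,286+u/10-.45,174+v/10-.45,.075) for u,v in((145,200),(458,182),(465,480),(163,490))]
print([p.round(4) for p in P],sum(P)/4)
ang=lambda a,b:np.degrees(np.arctan2(*(b-a)[[1,0]]))
print([np.linalg.norm(P[i]-P[(i+1)%4]).round(4) for i in range(4)],ang(P[0],P[3]),ang(P[1],P[2]),ang(P[1],P[0])-90,ang(P[2],P[3])-90)
H=[onz(c,286+u/10-.45,174+v/10-.45,.075) for u,v in((278,258),(338,255),(346,402),(285,405))]
print([p.round(4) for p in H],sum(H)/4)
m=[onz(c,u,v,.045).round(4) for u,v in((262,115),(276,270))];print(m)
# key rough
print(rel([.525,-.345,.19],Rd(90)))
```

```text
[array([ 0.4908, -0.1079,  0.075 ]), array([ 0.4892, -0.0816,  0.075 ]), array([ 0.516 , -0.0806,  0.075 ]), array([ 0.5171, -0.1068,  0.075 ])] [ 0.50327725 -0.09422634  0.075     ]
[np.float64(0.0263), np.float64(0.0269), np.float64(0.0262), np.float64(0.0262)] 2.4012438499264612 2.169907781825091 -176.38961036003167 -177.72245832527778
[array([ 0.4959, -0.0967,  0.075 ]), array([ 0.4956, -0.0917,  0.075 ]), array([ 0.5089, -0.0909,  0.075 ]), array([ 0.5091, -0.0962,  0.075 ])] [ 0.50238719 -0.09387348  0.075     ]
[array([ 0.426 , -0.1434,  0.045 ]), array([ 0.5833, -0.1369,  0.045 ])]
(array([ -2.66, -25.47,  -0.83]), array([-0.21,  0.01,  0.13]))
```

Request:
{"method": "arm_command", "body": {
  "steps": [
    {"offset": [-2.7,-25,1],"angular": [0,0,0],"fingers": 8.5},
    {"offset": [-2.7,-25,1],"angular": [0,0,0],"fingers": 8.5},
    {"offset": [-2.7,-25,1],"angular": [0,0,0],"fingers": 8.5},
    {"offset": [-2.7,-25,1],"angular": [0,0,0],"fingers": 8.5},
    {"offset": [-2.7,-25,1],"angular": [0,0,0],"fingers": 8.5},
    {"offset": [-2.7,-25,1],"angular": [0,0,0],"fingers": 8.5},
    {"offset": [-2.7,-25,1],"angular": [0,0,0],"fingers": 8.5},
    {"offset": [-2.7,-25,1],"angular": [0,0,0],"fingers": 8.5},
    {"offset": [-2.7,-25,1],"angular": [0,0,0],"fingers": 8.5},
    {"offset": [-2.7,-25,1],"angular": [0,0,0],"fingers": 8.5}
  ]
}}

```text
time_s: 11.52
tool_pos: [0.5259, -0.3388, 0.1722]
ee_rot: [-0.007, 3.141, -0.006]
ft_force: [-0.6, 0.6, 0.9]
finger_gap: 0.993
```

Run:
```python
from h import *
s=status.sense();print(s['tool_pos'],s['ft_force'],s['joints'].round(3),s['qvel'].round(3))
c=cam('wrist');cv2.imwrite('pics/w8.png',c['img']);p=proj(c,[.524,-.345,.08]);print(p)
u,v=(p-50).astype(int);crop(c,u,v,100,100,6,'w8k');print(u,v)
```

```text
[ 0.52592071 -0.33883052  0.17223184] [-0.6135876   0.58263175  0.94143043] [-6.250e-01  1.540e-01  1.267e+00 -2.000e-03  1.718e+00 -2.201e+00] [ 0.006 -0.014  0.006 -0.002 -0.002 -0.002]
[313.24553491 204.23363005]
263 154
```

View pics/w8.png

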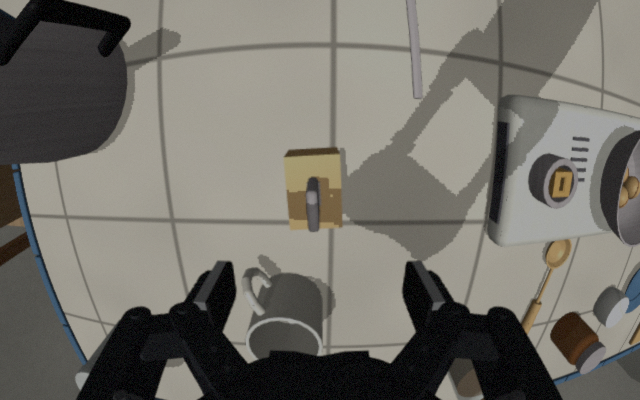

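View pics/w8k.png

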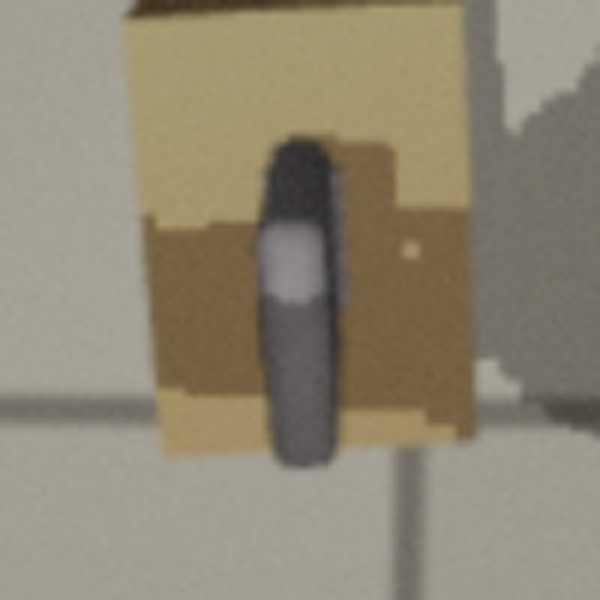

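Run:
```python
from h import *
c=cam('wrist')
f=lambda u,v,z:onz(c,263+u/6-.4,154+v/6-.4,z)
a,b=f(292,222,.096),f(306,466,.096);print(a,b,np.linalg.norm(a-b),np.degrees(np.arctan2(*(b-a)[[1,0]])),(a+b)/2)
print('top face width edges',np.linalg.norm(f(260,300,.096)-f(330,300,.096)))
for z,pts in((.045,((130,15),(462,5),(476,437),(163,455))),):
    P=[f(*p,z) for p in pts];print([p.round(4) for p in P],sum(P)/4,np.degrees(np.arctan2(*(P[3]-P[0])[[1,0]])),np.degrees(np.arctan2(*(P[2]-P[1])[[1,0]])))
t=cam('top');s=cam('side')
for n,u,v,uu,vv in(('near',405+270/12,192+285/12,380+215/8,290+160/8),('far',405+270/12,192+152/12,380+338/8,290+100/8)):
    print(n,onz(t,u,v,.096),onz(s,uu,vv,.096))
```

```text
[ 0.50806128 -0.3460864   0.096     ] [ 0.540742   -0.34440153  0.096     ] 0.03272412288248386 2.9512982686294333 [ 0.52440164 -0.34524397  0.096     ]
top face width edges 0.008729350037078813
[array([ 0.4911, -0.3715,  0.045 ]), array([ 0.4894, -0.3225,  0.045 ]), array([ 0.558 , -0.3186,  0.045 ]), array([ 0.5615, -0.3682,  0.045 ])] [ 0.52501058 -0.34518323  0.045     ] 2.641053490335233 3.2381952585478047
near [ 0.50553868 -0.34387139  0.096     ] [ 0.50767908 -0.34294     0.096     ]
far [ 0.53784504 -0.34440169  0.096     ] [ 0.54080141 -0.34215227  0.096     ]
```

Run:
```python
from h import *
print(rel([.5245,-.345,.11],Rd(93)),rel([.5245,-.345,.056],Rd(93)))
```

```text
(array([ 0.13, -0.55,  6.26]), array([-0.25,  0.07, -2.78])) (array([ 0.14, -0.53, 11.66]), array([-0.25,  0.07, -2.78]))
```

Request:
{"method": "arm_command", "body": {
  "steps": [
    {"offset": [0.1,-0.5,3],"angular": [-0.2,0,-2.8],"fingers": 8.5},
    {"offset": [0.1,-0.5,6],"angular": [-0.2,0,-2.8],"fingers": 8.5},
    {"offset": [0.1,-0.5,9],"angular": [-0.2,0,-2.8],"fingers": 8.5},
    {"offset": [0.1,-0.5,11],"angular": [-0.2,0,-2.8],"fingers": 8.5},
    {"offset": [0.1,-0.5,11.5],"angular": [-0.2,0,-2.8],"fingers": 5},
    {"offset": [0.1,-0.5,11.5],"angular": [-0.2,0,-2.8],"fingers": 3.5},
    {"offset": [0.1,-0.5,11.5],"angular": [-0.2,0,-2.8],"fingers": 2},
    {"offset": [0.1,-0.5,11.5],"angular": [-0.2,0,-2.8],"fingers": 2}
  ]
}}

```text
time_s: 12.38
tool_pos: [0.5261, -0.3453, 0.0604]
ee_rot: [-0.083, 3.136, -0.005]
ft_force: [-0.2, -0.3, -0.2]
finger_gap: 0.445
```

Run:
```python
from h import *
s=status.sense();print(s['tool_pos'],s['ft_force'],s['moment'],s['finger_gap'])
c=cam('wrist');crop(c,220,150,200,200,4,'w9')
print(proj(c,s['tool_pos']),rel([.5245,-.345,.056],Rd(93)))
```

```text
[ 0.52605714 -0.34528936  0.06038028] [-0.15688854 -0.2840848  -0.16755448] [-0.01336698  0.00104826 -0.01446939] 0.44514250784313425
[321.35170708 263.87612471] (array([0.16, 0.05, 0.44]), array([-0.2 ,  0.25,  0.04]))
```

View pics/w9.png

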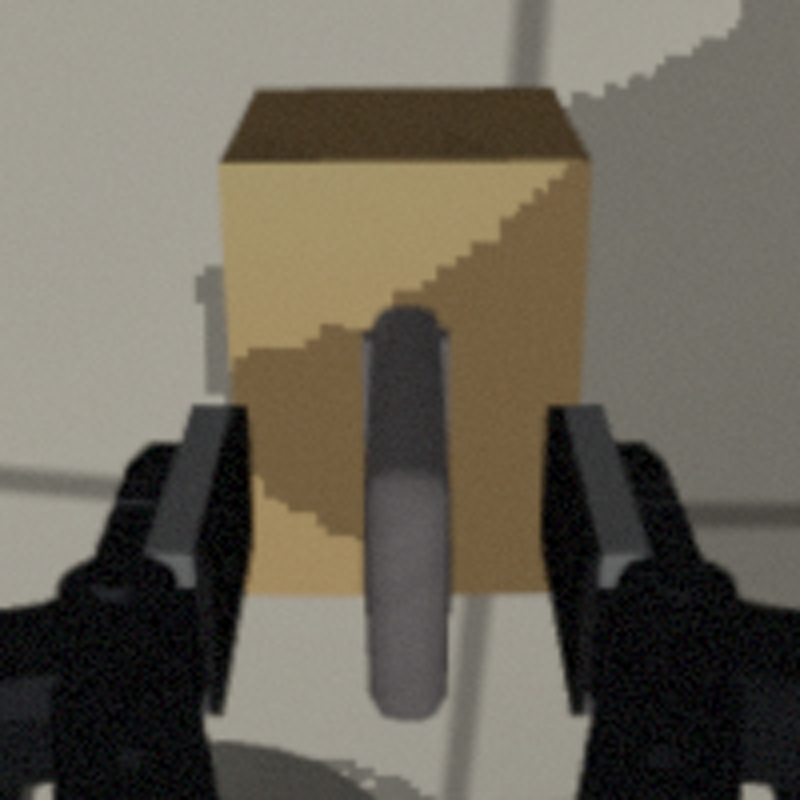

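Request:
{"method": "arm_command", "body": {
  "steps": [
    {"offset": [0.15,0.05,0.4],"angular": [-0.2,0.2,0],"fingers": 2},
    {"offset": [0.15,0.05,0.4],"angular": [-0.2,0.2,0],"fingers": 1},
    {"offset": [0.15,0.05,0.4],"angular": [-0.2,0.2,0],"fingers": 0},
    {"offset": [0.15,0.05,0.4],"angular": [-0.2,0.2,0],"fingers": 0},
    {"offset": [0.15,0.05,0.4],"angular": [-0.2,0.2,0],"fingers": 0},
    {"offset": [0.15,0.05,0.4],"angular": [-0.2,0.2,0],"fingers": 0},
    {"offset": [0.15,0.05,0.4],"angular": [-0.2,0.2,0],"fingers": 0}
  ]
}}

```text
time_s: 13.02
tool_pos: [0.525, -0.3453, 0.0576]
ee_rot: [-0.083, 3.138, -0.002]
ft_force: [-0.6, -0.4, 5.2]
finger_gap: 0.097
```

Run:
```python
from h import *
s=status.sense();print(s['tool_pos'],s['ft_force'],s['moment'],s['finger_gap'])
c=cam('wrist');crop(c,220,150,200,200,4,'w10')
print(rel([.5245,-.345,.056],Rd(93)))
for x in(-.01,0,.01): 
    T=s['tool_pos']+R.from_rotvec(s['ee_rot']).as_matrix()@[x,0,-.04]; print(x,(proj(c,T)-[220,150])*4)
```

```text
[ 0.52500609 -0.34527772  0.05763771] [-0.57761911 -0.41797011  5.16345711] [0.03277413 0.1312499  0.00118371] 0.09692826803891445
(array([0.05, 0.03, 0.16]), array([-0.07,  0.14,  0.04]))
-0.01 [407.43210626 713.48146116]
0 [407.94815972 643.00178885]
0.01 [408.47599649 565.55242408]
```

View pics/w10.png

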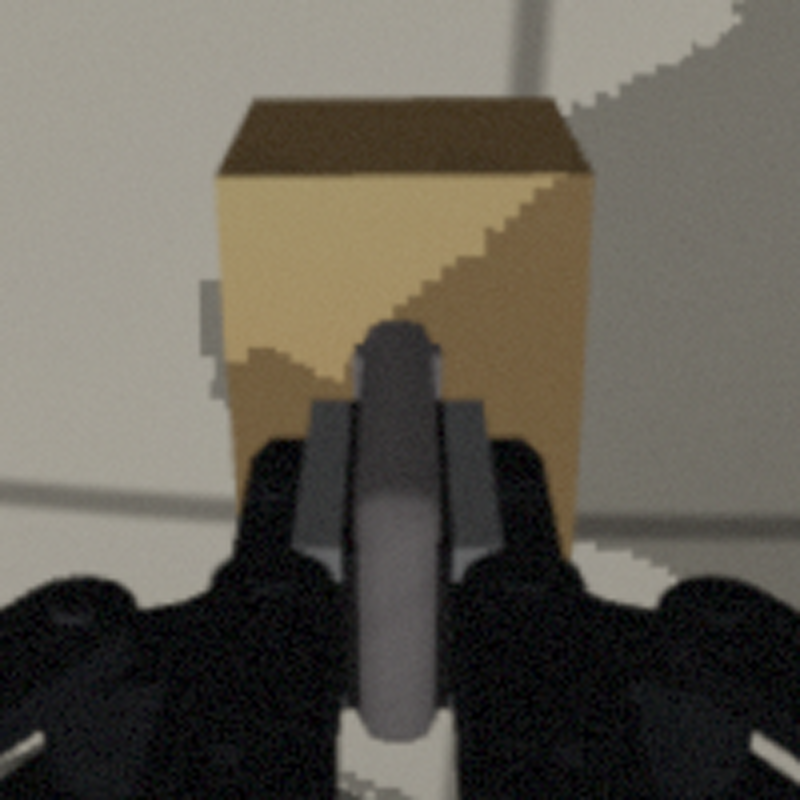

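Run:
```python
from h import *
s=status.sense();print(rel([.504,-.093,.138],Rd(92.8)),s['tool_pos'])
```

```text
(array([ 0.74, 25.3 , -8.07]), array([-0.07,  0.14,  0.24])) [ 0.52500741 -0.34530355  0.05763961]
```

Request:
{"method": "arm_command", "body": {
  "steps": [
    {"offset": [0,0,-1],"angular": [0,0,0],"fingers": 0},
    {"offset": [0,0,-3],"angular": [0,0,0],"fingers": 0},
    {"offset": [0,0,-5.5],"angular": [0,0,0],"fingers": 0},
    {"offset": [0,0.5,-8],"angular": [0,0,0],"fingers": 0},
    {"offset": [0.1,3,-8.1],"angular": [0,0.1,0.2],"fingers": 0},
    {"offset": [0.2,6,-8.1],"angular": [0,0.1,0.2],"fingers": 0},
    {"offset": [0.3,9,-8.1],"angular": [0,0.1,0.2],"fingers": 0},
    {"offset": [0.4,12,-8.1],"angular": [0,0.1,0.2],"fingers": 0},
    {"offset": [0.5,15,-8.1],"angular": [0,0.1,0.2],"fingers": 0},
    {"offset": [0.6,18,-8.1],"angular": [0,0.1,0.2],"fingers": 0},
    {"offset": [0.7,21,-8.1],"angular": [0,0.1,0.2],"fingers": 0},
    {"offset": [0.74,23.5,-8.1],"angular": [0,0.1,0.2],"fingers": 0},
    {"offset": [0.74,25,-8.1],"angular": [0,0.1,0.2],"fingers": 0},
    {"offset": [0.74,25.3,-8.1],"angular": [0,0.1,0.2],"fingers": 0},
    {"offset": [0.74,25.3,-8.1],"angular": [0,0.1,0.2],"fingers": 0},
    {"offset": [0.74,25.3,-8.1],"angular": [0,0.1,0.2],"fingers": 0}
  ]
}}

```text
time_s: 14.4
tool_pos: [0.504, -0.0934, 0.1384]
ee_rot: [-0.078, 3.14, -0.003]
ft_force: [0.3, 1.2, -1.2]
finger_gap: 0.096
```

Run:
```python
from h import *
s=status.sense();print(s['tool_pos'],s['ft_force'],s['moment'],s['finger_gap'],s['joints'].round(3))
c=cam('wrist');crop(c,260,170,120,120,6,'w11')
d=cam('side');p=proj(d,[.503,-.093,.085]).astype(int);u,v=p-[40,45];print(u,v);crop(d,u,v,80,80,8,'s11')
print(rel([.504,-.093,.138],Rd(92.8)))
```

```text
[ 0.50401388 -0.09344225  0.13841669] [ 0.25040678  1.18880726 -1.18291533] [ 0.0160218  -0.00088627 -0.06493238] 0.09638898475364677 [-0.249 -0.145  1.626 -0.002  1.659 -1.869]
288 191
(array([-0.01,  0.09,  0.03]), array([-0.09,  0.02, -0.03]))
```

View pics/w11.png

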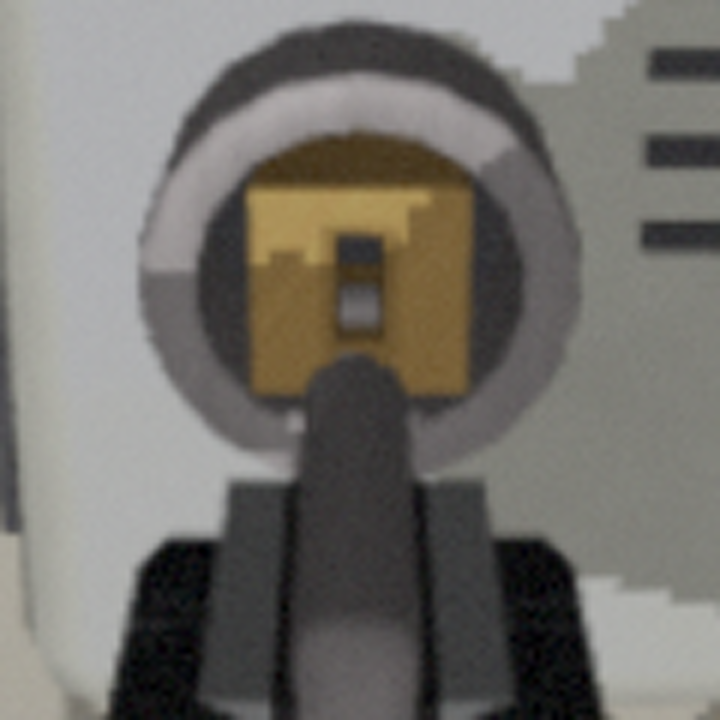

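View pics/s11.png

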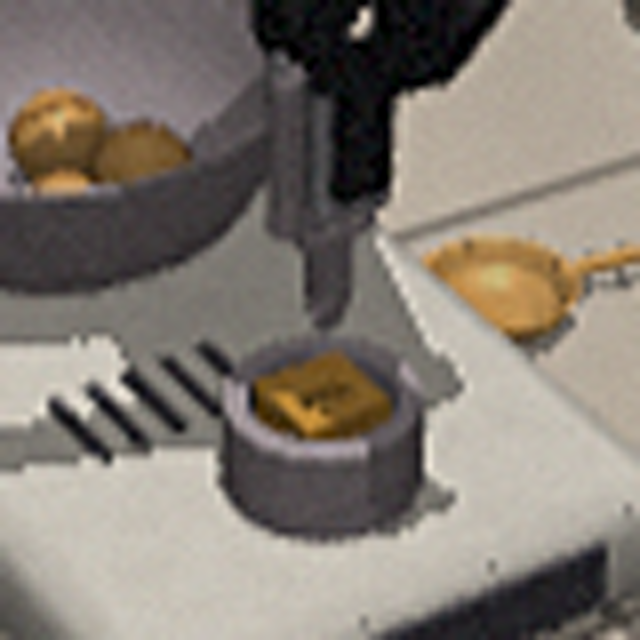

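Run:
```python
from h import *
d=cam('side');f=lambda u,v,z:onz(d,288+u/8-.4,191+v/8-.4,z).round(4)
print('tip',f(325,325,.0958),'hole',f(325,402,.075))
P=[f(*p,.075) for p in((252,378),(338,350),(392,397),(308,440))];print(P,sum(P)/4)
print('expected tip',(proj(d,[.5035,-.0934,.0958])-[288,191])*8+4)
```

```text
tip [ 0.5047 -0.0885  0.0958] hole [ 0.502  -0.0934  0.075 ]
[array([ 0.4904, -0.0748,  0.075 ]), array([ 0.5164, -0.0753,  0.075 ]), array([ 0.5184, -0.1002,  0.075 ]), array([ 0.4902, -0.1052,  0.075 ])] [ 0.50385  -0.088875  0.075   ]
expected tip [331.16643785 336.96237764]
```

Request:
{"method": "arm_command", "body": {
  "steps": [
    {"offset": [0,0.05,0.8],"angular": [0,0,0],"fingers": 0},
    {"offset": [0,0.05,1.6],"angular": [0,0,0],"fingers": 0},
    {"offset": [0,0.05,2.2],"angular": [0,0,0],"fingers": 0},
    {"offset": [0,0.05,2.6],"angular": [0,0,0],"fingers": 0},
    {"offset": [0,0.05,2.8],"angular": [0,0,0],"fingers": 0},
    {"offset": [0,0.05,3.0],"angular": [0,0,0],"fingers": 0},
    {"offset": [0,0.05,3.0],"angular": [0,0,0],"fingers": 0}
  ]
}}

```text
time_s: 15.13
tool_pos: [0.5035, -0.0935, 0.1078]
ee_rot: [0.075, -3.14, 0.002]
ft_force: [-1.5, -0.7, -0.7]
finger_gap: 0.098
```

Run:
```python
from h import *
s=status.sense();print(s['tool_pos'],s['ft_force'],s['moment'],s['finger_gap'])
c=cam('wrist');crop(c,260,170,120,120,6,'w12')
d=cam('side');crop(d,288,191,80,80,8,'s12')
```

```text
[ 0.50350225 -0.09350039  0.1077528 ] [-1.4945206  -0.67727571 -0.72035603] [-0.02213194  0.34315352  0.00995387] 0.09780329945412075
```

View pics/w12.png

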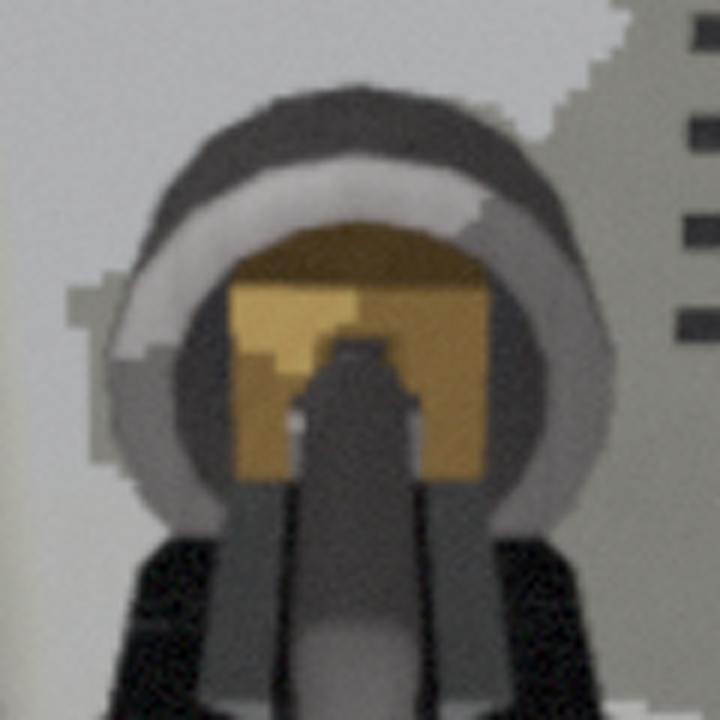

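View pics/s12.png

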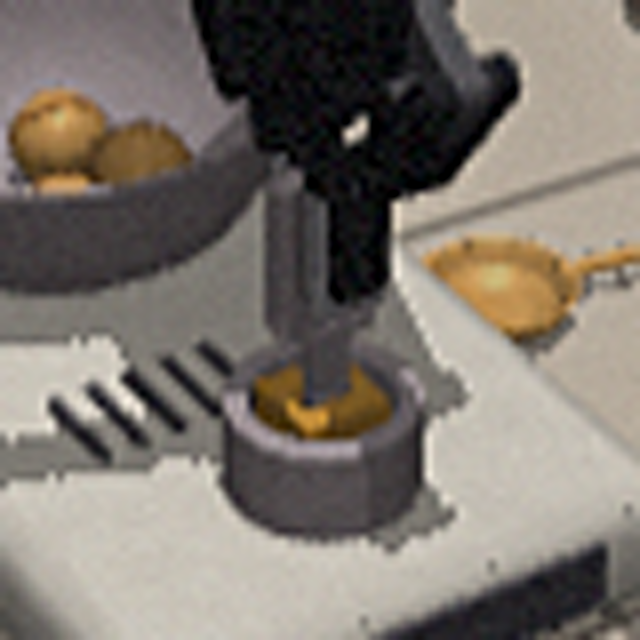

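Request:
{"method": "arm_command", "body": {
  "steps": [
    {"offset": [0.05,0.03,0.3],"angular": [0,0,2],"fingers": 0},
    {"offset": [0.05,0.03,0.5],"angular": [0,0,-2],"fingers": 0},
    {"offset": [0.05,0.03,0.7],"angular": [0,0,3],"fingers": 0},
    {"offset": [0.05,0.03,0.9],"angular": [0,0,-3],"fingers": 0},
    {"offset": [0.05,0.03,1.1],"angular": [0,0,3],"fingers": 0},
    {"offset": [0.05,0.03,1.3],"angular": [0,0,-3],"fingers": 0},
    {"offset": [0.05,0.03,1.5],"angular": [0,0,3],"fingers": 0},
    {"offset": [0.05,0.03,1.5],"angular": [0,0,0],"fingers": 0}
  ]
}}

```text
time_s: 15.9
tool_pos: [0.504, -0.0935, 0.0954]
ee_rot: [-0.066, 3.138, -0.004]
ft_force: [-2.7, -0.3, 4.7]
finger_gap: 0.097
```

Run:
```python
from h import *
s=status.sense();print(s['tool_pos'],s['ft_force'],s['moment'],s['finger_gap'])
c=cam('wrist');crop(c,260,170,120,120,6,'w13')
```

```text
[ 0.50395823 -0.09352004  0.09538269] [-2.71952175 -0.28255806  4.66945235] [-0.01849922  0.38250611 -0.02816602] 0.09682466524133779
```

View pics/w13.png

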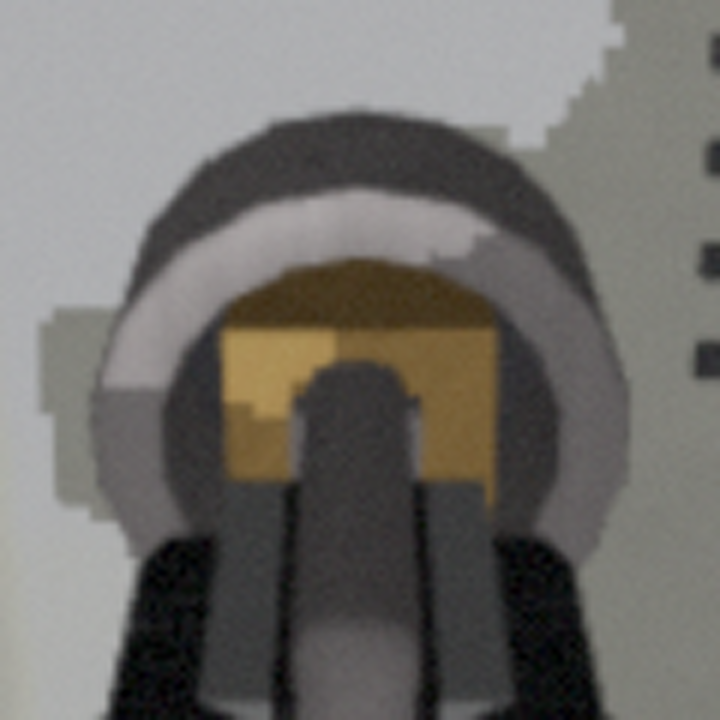

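Request:
{"method": "arm_command", "body": {
  "steps": [
    {"offset": [0,0,0.3],"angular": [0,0,3],"fingers": 0},
    {"offset": [0,0,0.5],"angular": [0,0,-3],"fingers": 0},
    {"offset": [0,0,0.7],"angular": [0,0,3],"fingers": 0},
    {"offset": [0,0,0.9],"angular": [0,0,-3],"fingers": 0},
    {"offset": [0,0,0.9],"angular": [0,0,3],"fingers": 0},
    {"offset": [0,0,1.0],"angular": [0,0,-3],"fingers": 0},
    {"offset": [0,0,1.0],"angular": [0,0,0],"fingers": 0},
    {"offset": [0,0,1.0],"angular": [0,0,0],"fingers": 0}
  ]
}}

```text
time_s: 16.62
tool_pos: [0.5041, -0.0936, 0.0875]
ee_rot: [-0.078, 3.137, -0.005]
ft_force: [-6.3, 0.3, 8.7]
finger_gap: 0.101
```

Run:
```python
from h import *
s=status.sense();print(s['tool_pos'],s['ee_rot'],s['ft_force'],s['moment'],s['finger_gap'])
c=cam('wrist');crop(c,260,170,120,120,6,'w14')
d=cam('side');crop(d,288,191,80,80,8,'s14')
```

```text
[ 0.50413111 -0.0935523   0.08753473] [-0.07775799  3.1368578  -0.00455913] [-6.27756018  0.30524214  8.6895206 ] [ 0.14177663  1.24088654 -0.00500365] 0.10112061951245173
```

View pics/w14.png

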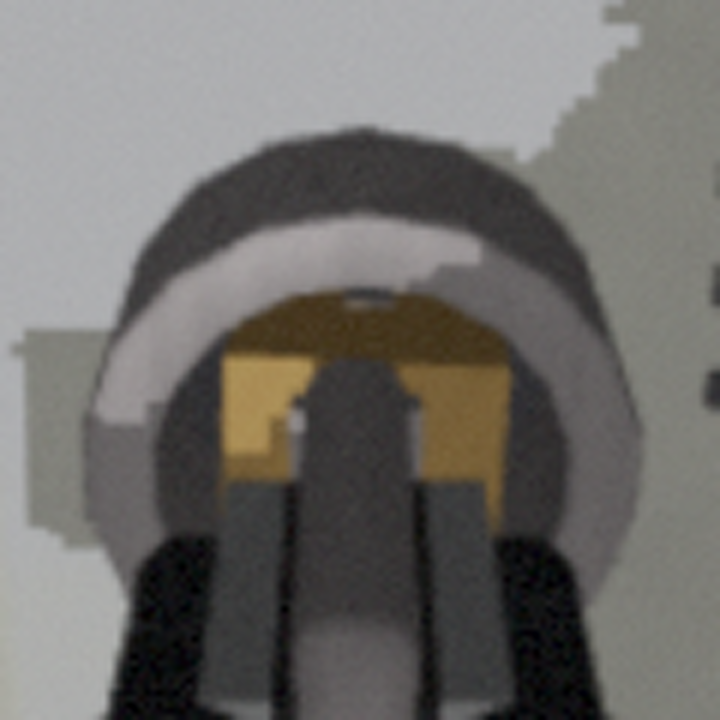

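View pics/s14.png

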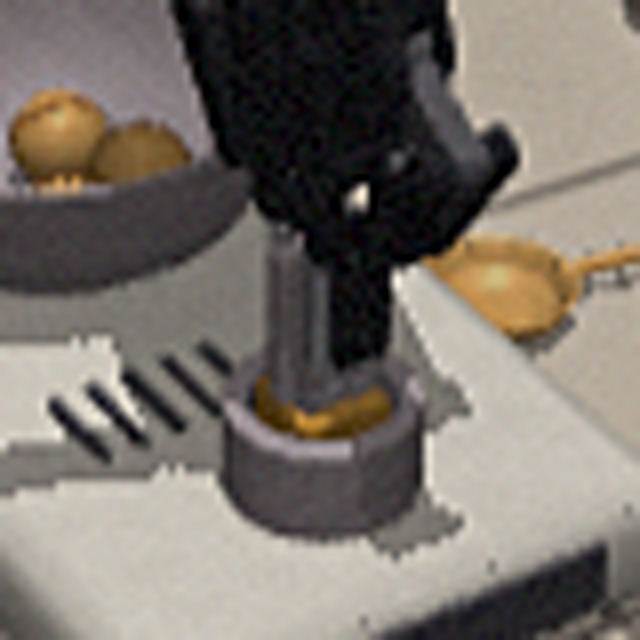

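Request:
{"method": "arm_command", "body": {
  "steps": [
    {"offset": [0.1,0,0.3],"angular": [0,0,2],"fingers": 0},
    {"offset": [0.1,0,0.5],"angular": [0,0,-2],"fingers": 0},
    {"offset": [0.1,0,0.5],"angular": [0,0,2],"fingers": 0},
    {"offset": [0.1,0,0.5],"angular": [0,0,-2],"fingers": 0},
    {"offset": [0.1,0,0.5],"angular": [0,0,0],"fingers": 0}
  ]
}}

```text
time_s: 17.13
tool_pos: [0.5041, -0.0936, 0.0875]
ee_rot: [-0.085, 3.132, -0.006]
ft_force: [-8.8, 3.3, 19.8]
finger_gap: 0.095
```

Run:
```python
from h import *
s=status.sense();print(s['tool_pos'],s['ee_rot'],s['ft_force'],s['moment'],s['finger_gap'])
c=cam('wrist');crop(c,260,170,120,120,6,'w15')
d=cam('side');crop(d,288,191,80,80,8,'s15')
# expected bow top in side when home / and 5 mm high
for z in (.126,.131): print((proj(d,[.503-.017,-.094,z])-[288,191])*8+4,(proj(d,[.503+.017,-.093,z])-[288,191])*8+4)
print('bow bottom near corner home',(proj(d,[.503-.017,-.094,.078])-[288,191])*8+4)
```

```text
[ 0.50412894 -0.09361806  0.08746741] [-0.08531813  3.13239669 -0.00607955] [-8.83577679  3.2546205  19.79995804] [0.46411693 1.63666507 0.0980308 ] 0.09545935104872683
[272.63868036 261.4670662 ] [386.83441224 222.0277436 ]
[272.54494758 245.12086143] [387.10114861 205.82862142]
bow bottom near corner home [273.50902993 413.24867798]
```

View pics/s15.png

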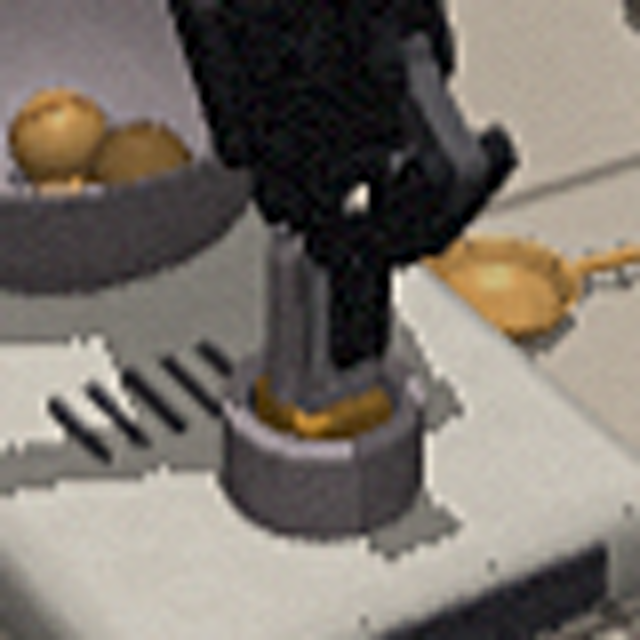

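View pics/w15.png

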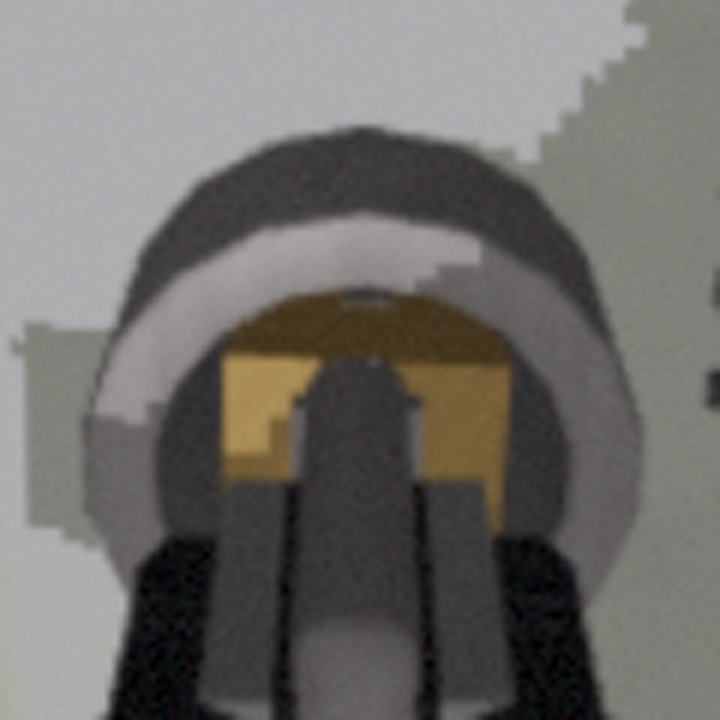

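Request:
{"method": "arm_command", "body": {
  "steps": [
    {"offset": [0.05,0,0.1],"angular": [0,0,0],"fingers": 0},
    {"offset": [0.05,0,0.1],"angular": [0,0,0],"fingers": 0},
    {"offset": [0.05,-0.01,0.1],"angular": [0,0,5],"fingers": 0},
    {"offset": [0.05,-0.02,0.1],"angular": [0,0,10],"fingers": 0},
    {"offset": [0.05,-0.03,0.1],"angular": [0,0,15],"fingers": 0},
    {"offset": [0.05,-0.04,0.1],"angular": [0,0,20],"fingers": 0},
    {"offset": [0.06,-0.05,0.1],"angular": [0,0,25],"fingers": 0},
    {"offset": [0.06,-0.06,0.1],"angular": [0,0,30],"fingers": 0},
    {"offset": [0.06,-0.06,0.1],"angular": [0,0,30],"fingers": 0}
  ]
}}

```text
time_s: 17.98
tool_pos: [0.5037, -0.0941, 0.0876]
ee_rot: [0.741, 3.043, -0.002]
ft_force: [-5.0, 1.3, 6.5]
finger_gap: 0.097
```

Run:
```python
from h import *
s=status.sense();print(s['tool_pos'],s['ee_rot'],s['ft_force'],s['moment'],s['finger_gap'],s['joints'].round(3))
M=R.from_rotvec(s['ee_rot']).as_matrix();print('yaw',np.degrees(np.arctan2(M[1,1],M[0,1])),M[:,2].round(4))
c=cam('wrist');crop(c,260,170,120,120,6,'w16')
```

```text
[ 0.5036519  -0.09411362  0.08758542] [ 7.41299429e-01  3.04335928e+00 -2.16657219e-03] [-4.99080378  1.25863724  6.49957295] [ 0.22327183  0.89168866 -0.01161021] 0.09723553015973072 [-2.500e-01 -1.350e-01  1.708e+00 -1.000e-03  1.559e+00 -1.343e+00]
yaw 62.62125228958393 [ 0.0087 -0.0035 -1.    ]
```

View pics/w16.png

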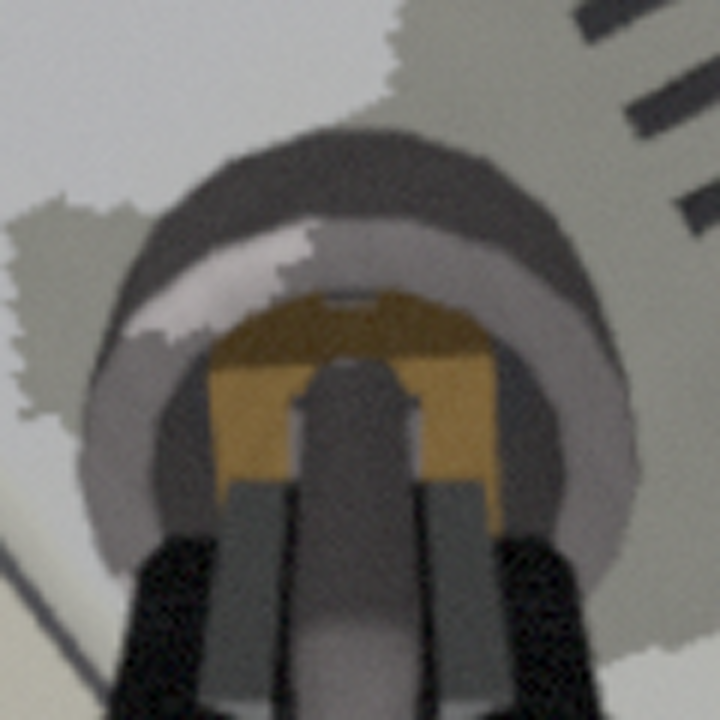

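Request:
{"method": "arm_command", "body": {
  "steps": [
    {"offset": [0,-0.01,0.1],"angular": [0,0,6],"fingers": 0},
    {"offset": [0,-0.02,0.1],"angular": [0,0,12],"fingers": 0},
    {"offset": [0,-0.03,0.1],"angular": [0,0,18],"fingers": 0},
    {"offset": [0.01,-0.04,0.1],"angular": [0,0,24],"fingers": 0},
    {"offset": [0.01,-0.05,0.1],"angular": [0,0,30],"fingers": 0},
    {"offset": [0.02,-0.06,0.1],"angular": [0,0,36],"fingers": 0},
    {"offset": [0.03,-0.07,0.1],"angular": [0,0,42],"fingers": 0},
    {"offset": [0.03,-0.07,0.1],"angular": [0,0,48],"fingers": 0},
    {"offset": [0.04,-0.08,0.1],"angular": [0,0,54],"fingers": 0},
    {"offset": [0.05,-0.09,0.1],"angular": [0,0,60],"fingers": 0},
    {"offset": [0.06,-0.09,0.1],"angular": [0,0,65],"fingers": 0},
    {"offset": [0.07,-0.1,0.1],"angular": [0,0,70],"fingers": 0},
    {"offset": [0.07,-0.1,0.1],"angular": [0,0,70],"fingers": 0}
  ]
}}

```text
time_s: 19.12
tool_pos: [0.5024, -0.0946, 0.0876]
ee_rot: [2.355, 2.067, 0.006]
ft_force: [-5.3, 1.5, 9.0]
finger_gap: 0.094
```

Run:
```python
from h import *
s=status.sense();print(s['tool_pos'],s['ee_rot'],s['ft_force'],s['moment'],s['finger_gap'],s['joints'].round(3))
M=R.from_rotvec(s['ee_rot']).as_matrix();print('yaw',np.degrees(np.arctan2(M[1,1],M[0,1])),M[:,2].round(4))
c=cam('wrist');crop(c,260,170,120,120,6,'w17')
```

```text
[ 0.50242497 -0.09461129  0.08757445] [2.35456226 2.06723084 0.00631032] [-5.30388794  1.47807801  9.0247421 ] [0.17177956 1.14179463 0.07428721] 0.09416673703558925 [-2.520e-01 -1.380e-01  1.711e+00 -1.000e-03  1.560e+00 -1.220e-01]
yaw -7.4351640902515035 [ 0.0085 -0.0036 -1.    ]
```

View pics/w17.png

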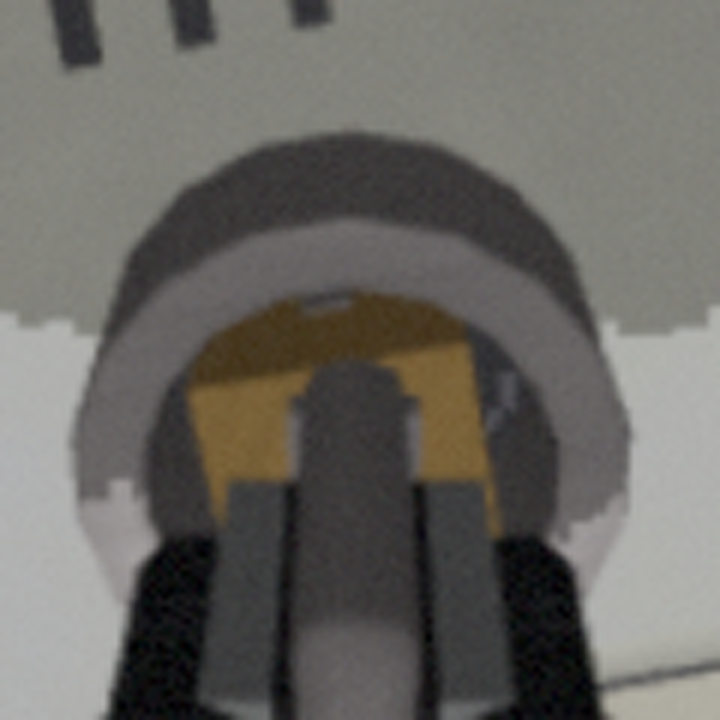

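Run:
```python
from h import *
c=cam('wrist')
f=lambda u,v:onz(c,260+u/6-.4,170+v/6-.4,.075)
a,b=f(190,387),f(468,346);print(a,b,np.linalg.norm(a-b),np.degrees(np.arctan2(*(b-a)[[1,0]])))
l1,l2=f(190,387),f(215,510);r1,r2=f(468,346),f(490,500)
for p,q in((l1,l2),(r1,r2)):print(np.degrees(np.arctan2(*(q-p)[[1,0]])))
```

```text
[ 0.48942525 -0.08210665  0.075     ] [ 0.51516316 -0.08132371  0.075     ] 0.02574981130886395 1.7423949631334317
-88.72937401541044
-88.40973934417565
```

Request:
{"method": "arm_command", "body": {
  "steps": [
    {"offset": [0,0,0.1],"angular": [0,0,2],"fingers": 0},
    {"offset": [0,0,0.1],"angular": [0,0,3],"fingers": 0},
    {"offset": [0,0,0.1],"angular": [0,0,3],"fingers": 0},
    {"offset": [0,0,0.1],"angular": [0,0,3],"fingers": 0},
    {"offset": [0,0,0.1],"angular": [0,0,3],"fingers": 0},
    {"offset": [0,0,0.1],"angular": [0,0,3],"fingers": 0}
  ]
}}

```text
time_s: 19.72
tool_pos: [0.5024, -0.0946, 0.0876]
ee_rot: [2.403, 2.01, 0.006]
ft_force: [-5.0, 0.5, 6.6]
finger_gap: 0.093
```

Run:
```python
from h import *
s=status.sense();print(s['tool_pos'],s['ft_force'],s['moment'],s['finger_gap'],s['qvel'].round(3))
M=R.from_rotvec(s['ee_rot']).as_matrix();print('yaw',np.degrees(np.arctan2(M[1,1],M[0,1])),M[:,2].round(4))
c=cam('wrist');crop(c,260,170,120,120,6,'w18');c=cam('side');cv2.imwrite('pics/s18.png',c['img'])
```

```text
[ 0.50236662 -0.09458995  0.08756412] [-4.95728873  0.52521999  6.55430361] [0.12419134 0.99905064 0.21149821] 0.09301670245452859 [-0.001 -0.001 -0.001  0.001 -0.003 -0.001]
yaw -10.171069920055679 [ 0.0086 -0.0038 -1.    ]
```

View pics/w18.png

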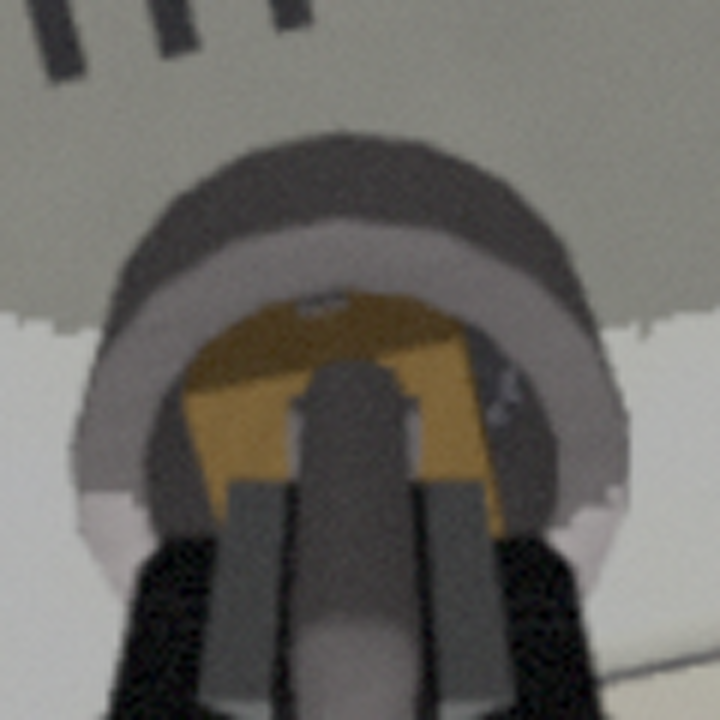

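View pics/s18.png

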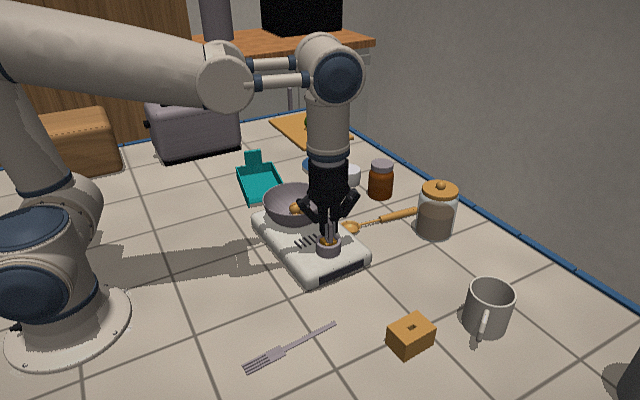

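```bash
python3 -c "
from workcell import ticket,status
print(ticket.job_done()); s=status.sense(); print(s['tool_pos'],s['moment'],s['finger_gap'])"
```

```text
the job is handed in; nothing more can be done
None
the job is handed in; nothing more can be done
```

The job is handed in, at about 19.8 s of the 72 s allowed. The nuts were tipped into the bowl, the dish set back flat and let go, and the key pushed home and turned. The arm still holds the key there. The hand-in gave no verdict, and its final state reading was refused, so the figures below come from just before.

- **Nuts:** the pictures taken right after the pour showed all three lying in the bowl. The last pictures show part of the bowl hidden by the gripper, with a nut still visible and none outside it. I saw no sign of the gripper touching a nut, but the pictures can't measure that contact.
- **Dish:** it stands flat and empty on the counter, to the left of where it started and turned about 65°.
- **Key home:** a push of about 20 N moved the key no further. By the arm's height its tip was about 30 mm below the keyhole, and it had not slipped in the grip.
- **Key turned:** the key was turned about 103°. By the wrist camera the plug had turned about 91°, against its stop at 90°, before the last 3° I added for margin. That last turn raised the wrist's turning moment from 0.07 to 0.21 N m, which fits pressing on the stop.
- **Grip:** the fingers were shut on the key, with the tool about half a degree from vertical.
- **Disagreements:** a sideways push of about 5 N on the key remained. The cameras also differed by 1–3 mm on the keyhole's position. Neither stopped the key going in.
- **Other things on the counter:** I saw none of them shifted in the last overview, though the salt pot was partly hidden by the arm.

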